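# Tap a filter cup square into its housing

### The job

Stand the new steel filter cup (the one with four blue bosses) upright in the mouth of the grey water-filter housing and let go of it there. Then tap or press it down with the closed fingertips on its blue bosses, alternately round the rim and by feel, so that it goes in square without cocking, until its flange sits fully home all round. Keep every push under about 20 N and leave everything else on the counter alone.

Things in the scene. Friction and masses are not known exactly. Their poses are not given: they have to be found in the camera images.
- cup: New steel filter cup, standing loose, 0.10 to 0.21 kg. Origin: centre of its foot, z up its axis. Heights above the foot: straight pilot 31 mm in diameter up to 20 mm (its lowest 3 mm chamfered to 26 mm); cone widening to 33 mm at 24 mm; slow taper to 35.2 mm at 34 mm; flange 60 mm in diameter from 34 to 41 mm, dark sieve disc on top; blue bosses up to 47 mm.
- boss (a point): Top centre of the blue boss on the cup's own +x axis. There are four equal bosses on the flange, 90 degrees apart on the cup's +x, +y, -x and -y, centred 24 mm from its axis, 10 mm in diameter and 6 mm high. Pressing with more than 25 N once the cup is going in spoils it, and so does letting it lean more than about 8 degrees in the bore.
- flange (a point): Centre of the flange at mid-thickness, 37.5 mm above the foot. Pick the cup up from above by the flange's edge (60 mm across), with fingertips reaching only about 7 mm below this height so that they stay clear of the housing when the cup is set in.
- housing: Grey water-filter housing fixed to the counter: block 110 x 110 mm, 60 mm high on a 130 x 90 mm foot, two brass pipe stubs at its +x side. Origin: centre of its underside. In its top face is a round vertical bore, 38 mm wide down to 12 mm and 34 mm wide below, 50 mm deep. Home: the flange rests on the block's top face all round, boss tops 13 mm above it, hard against the push.
- bore (a point): Centre of the mouth of the bore, in the housing's top face, 60 mm above the counter; z points up out of the bore. The cup drops in freely until its cone rests on the orange shoes, its foot 26 to 29 mm below the mouth, flange 5 to 8 mm and boss tops 18 to 21 mm above the block; let go, it stands there, leaning up to 5 degrees.
- shoes (a point): Centre of the ring of six orange sprung shoes in the bore, 5 mm below the mouth. They leave a 33 mm opening and grip the cup's taper, tighter as it goes in. Pushing in its middle or on both sides at once takes over 25 N before it is home. Pushing one boss takes about 8 to 16 N, sinks that side and lifts the far side somewhat. The cup stays where it is pushed to.
- old_cup: The worn-out old cup standing upright: same shape as the new cup but brass-coloured and with no blue bosses. 60 mm wide, 41 mm tall. Leave alone. Origin: centre of its foot.
- spray: White bottle with grey cap, 72 mm diameter, 170 mm tall. Leave alone. Origin: centre of its base.
- soap: Slim clear bottle with blue cap, 52 mm diameter, 130 mm tall. Leave alone. Origin: centre of its base.
- driver: Red-handled screwdriver lying on the counter, about 200 mm long. Leave alone.
- spanner: Steel spanner lying on the counter, about 180 mm long. Leave alone.
- beaker: Open green plastic beaker, 70 mm wide, 90 mm tall. Leave alone. Origin: centre of its base.
- sharps: Red sharps bin with a white lid, 105 x 105 x 140 mm. Leave alone. Origin: centre of its base.
Things that resemble listed ones, but are neither listed nor needed, are in the scene too. Leave any turquoise look-alike of the housing alone.

How it is judged:
By the outcome, as a careful person would: the job done as asked, in the order asked, and still so for the second after the job is handed in, with the robot touching nothing.
It also fails if it takes over 70 s, if anything falls off the work surface, if the arm or the gripper's body presses on something with over 40 N, if the wrist force passes 120 N, or if a joint passes its speed limit or range.

### The arm

A 7-joint arm with a two-finger parallel gripper is mounted at the origin on the work surface. World frame = base frame: x ahead of the robot, y to its left, z up, the work surface at z = 0. Lengths are in m, angles in degrees, forces in N, time in s.
With the tool pointing down it reaches from about 0.425 to 0.875 m from the base axis. Payload 4.7 kg.
Tool frame: the origin (TCP) lies between the finger pads; the fingertips stand env.tip_reach ahead of it and the grasp point (between the pads) lies 2 mm behind it (env.tip_reach is the distance from the TCP to the fingertips, in m); z points along the fingers, y is the line along which they close (so a half turn about z gives the same grasp; the last joint's range is limited). The gripper opens to 87 mm and grips with 3 to 60 N. Pads are 19 mm wide; open, the fingers measure 117 mm over their backs; the gripper's body (75 mm by 190 mm) begins 51 mm behind the grasp point.
Start: joints at [-68.062, 18.392, -4.016, 83.108, 1.295, 78.541, -3.26], TCP at [0.234, 0.606, 0.24] pointing down, gripper open.
Joint ranges: [-163.93, 163.93], [-17.29, 119.83], [-79.2, 71.16], [3.27, 140.29], [-89.18, 269.18], [5.43, 117.66], [-154.24, 154.24]. Speed limits (degrees/s): [147.25, 147.25, 180, 180, 180, 180, 180].

### API

Orientations are given as [roll, pitch, yaw] about the fixed x, y, z axes, in that order (R = Rz(yaw) Ry(pitch) Rx(roll)).
In Python, from cell import env, read_camera gives the robot as it stands. The module is installed in compiled form; this text tells all that it offers.
- The arm moves only by the shell command python3 -m handwheel [FORCE], which reads ROWS from standard input. ROWS is a JSON object with one list for each field, all of the same length, 1 to 8, a row being the entries at one place: tx, ty, tz (the shift in parts of the range, where 1.0 means 0.75 m), twist (a turn about the tool's z in normalised numbers (1 is 90 degrees)), jaw (the finger opening in m); each row is the pose to reach, as a shift and turn from the pose commanded when the command began, along the tool's axes at that moment; what a row does not reach only later rows make up. A row lasts 1/12 s, in which the tool goes at most 0.0417 m and 7.16 degrees, less where a joint would pass 70% of its speed; a pose out of reach is approached as far as the arm can. The fingers move at their own pace and stop on an object; FORCE is the grip in N (left out, the last holds). Time passes only in rows, so rows that do not move let the fingers close. It prints the time, the measured TCP pose, the force, the opening and the grip force at its end. No shift or turn number may pass 1 either way. Input that does not fit is refused with a message, and nothing moves.
- env.get_obs(): the state, without advancing time (a new reading comes with each control period).
- read_camera(name): name is "scene" or "side" or "wrist"; returns a dict with "color" (480x640x3 uint8, blue, green, red), "fx", "fy", "cx", "cy" (pixels), "world_from_camera" (4x4, takes a point from camera to world coordinates). Camera axes: x right, y down, z forward; pixel columns grow to the right and rows downward; lengths in m; the calibration is good to about 2 mm. A picture is of the moment at which its call begins. There is no depth.
- env.sign_off(): hands the job in; it is judged then, once.
The state is a dict: "time_s": time; "qpos": joint angles; "joint_velocities": joint speeds; "effort": joint torques, N m; "tool_pos": TCP position; "tool_rot": TCP orientation; "force": force on the tool from outside, world axes, zero at the start; "wrist_torque": the same for the moment, N m; "grip_width": finger opening in m; "grasp_force": force on a finger pad.
Only numpy, scipy, OpenCV 4.12 (cv2) and the standard library are available. Lean on these libraries where they do the work, as an engineer would, in place of code of your own. Each camera call takes 0.05 s, during which the arm holds its last target. There are 200 camera calls.

## Working session

There is one attempt and no reset: what is moved stays moved. The work goes in short steps, Python scripts to look and compute and a shell command to move; the robot and the scene stay as the last step left them, time stands still between calls to the robot, and variables do not carry over. Pictures are saved under pics/ and viewed, at most 10 in all, crops included, and the job is handed in when it is done.

```bash
mkdir -p pics; cat > h.py <<'E'
import numpy as np, cv2
from cell import env, read_camera
def ray(c,u,v):
    T=np.array(c["world_from_camera"]); d=T[:3,:3]@np.array([(u-c["cx"])/c["fx"],(v-c["cy"])/c["fy"],1]); return T[:3,3],d/np.linalg.norm(d)
def onplane(c,u,v,z):
    o,d=ray(c,u,v); return o+d*(z-o[2])/d[2]
def cross(rays):
    A=sum(np.eye(3)-np.outer(d,d) for o,d in rays); b=sum((np.eye(3)-np.outer(d,d))@o for o,d in rays)
    p=np.linalg.solve(A,b); return p,[np.linalg.norm((np.eye(3)-np.outer(d,d))@(p-o)) for o,d in rays]
E
python3 - <<'E'
from h import *
import pickle
C={n:read_camera(n) for n in("scene","side","wrist")}
pickle.dump(C,open("c0.pkl","wb"))
for n,c in C.items(): cv2.imwrite(f"pics/{n}0.png",c["color"]); print(n,c["fx"],np.round(c["world_from_camera"],3).tolist())
o=env.get_obs(); print(env.tip_reach,o)
E
```

```text
scene 587.4042942899689 [[-0.259, 0.593, -0.763, 1.602], [0.966, 0.175, -0.192, 0.263], [0.02, -0.786, -0.617, 0.936], [0.0, 0.0, 0.0, 1.0]]
side 532.869635052611 [[0.979, -0.149, 0.14, 0.345], [-0.204, -0.758, 0.619, -0.7], [0.014, -0.635, -0.773, 0.9], [0.0, 0.0, 0.0, 1.0]]
wrist 408.8181268304079 [[0.361, 0.892, 0.273, 0.16], [0.933, -0.345, -0.107, 0.634], [-0.001, 0.293, -0.956, 0.384], [0.0, 0.0, 0.0, 1.0]]
0.017 {'time_s': 0.15, 'qpos': array([-68.06132762,  18.42856489,  -4.01589028,  83.15803736,
         1.29784623,  78.54300616,  -3.26011933]), 'joint_velocities': array([ 0.10162839, -0.03031076, -0.03045388, -0.19768966, -0.0271105 ,
       -0.04859798, -0.09138393]), 'effort': array([-1.76895026e-05, -4.91795576e+01, -4.04532831e-01, -3.12883008e+01,
       -6.39166846e-02,  4.03318880e-02,  1.01242974e-04]), 'tool_pos': array([0.23423573, 0.60590012, 0.23872829]), 'tool_rot': array([-1.79915771e+02,  7.82611892e-03,  1.58871497e+02]), 'force': array([-0.57935181,  0.50963096,  0.1015517 ]), 'wrist_torque': array([-0.01979617, -0.02537732, -0.01568871]), 'grasp_force': 0.0, 'grip_width': 0.08702785336362039}
```

View pics/scene0.png

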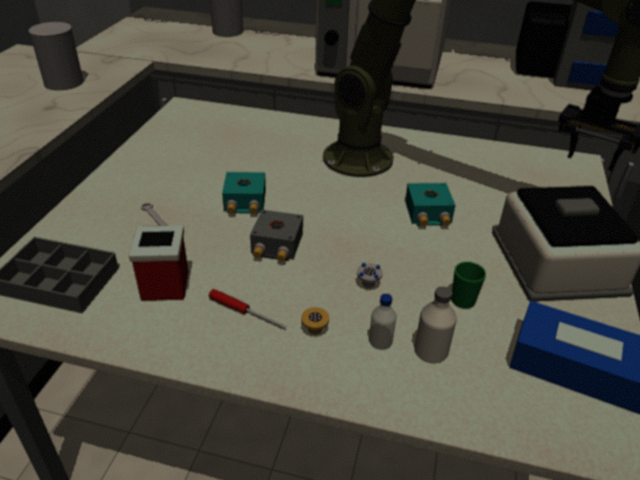

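View pics/side0.png

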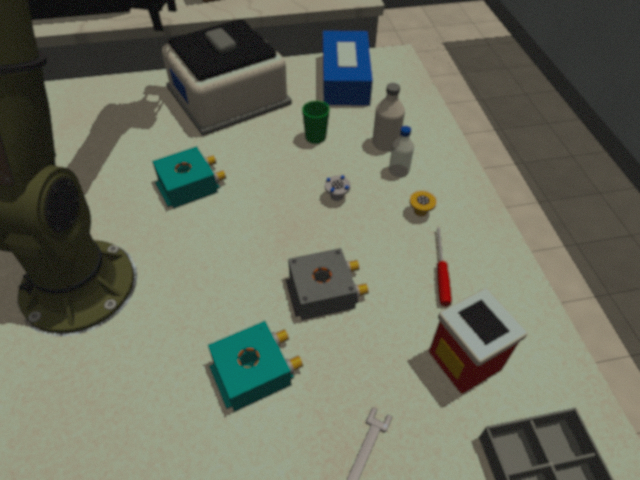

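Scene: candidates for the cup are the steel one with blue bosses at (369,274) and the brass one without bosses at (315,320); I choose the blue-bossed one (side view (337,187)). Housing candidates are grey (277,232), turquoise (244,190) and turquoise (430,203); I choose the grey one (side view (322,275)).

```bash
cat > m.py <<'E'
from h import *
import pickle
C=pickle.load(open("c0.pkl","rb"))
W={"scene":((340,250,400,300),(245,205,310,262)),"side":((315,165,360,210),(285,245,360,320))}
def blobs(c,box,lo,hi,a=2):
    x0,y0,x1,y1=box; im=cv2.resize(c["color"][y0:y1,x0:x1],None,fx=4,fy=4,interpolation=cv2.INTER_CUBIC)
    m=cv2.inRange(cv2.cvtColor(im,cv2.COLOR_BGR2HSV),lo,hi)
    n,l,s,ct=cv2.connectedComponentsWithStats(m)
    return [(round(ct[i][0]/4+x0-.375,2),round(ct[i][1]/4+y0-.375,2),s[i][4]/16) for i in range(1,n) if s[i][4]>=a*16]
tiles=[]
for n in W:
    c=C[n]
    print(n,"blue",blobs(c,W[n][0],(105,90,40),(130,255,255)))
    print(n,"orange",blobs(c,W[n][1],(3,90,40),(22,255,255),1))
    for b in W[n]:
        tiles.append(cv2.resize(c["color"][b[1]:b[3],b[0]:b[2]],(400,300),interpolation=cv2.INTER_CUBIC))
cv2.imwrite("pics/crop1.png",np.vstack([np.hstack(tiles[:2]),np.hstack(tiles[2:])]))
E
python3 m.py
```

```text
scene blue [(np.float64(363.35), np.float64(264.35), np.float64(8.375)), (np.float64(377.57), np.float64(266.35), np.float64(8.0)), (np.float64(361.2), np.float64(273.51), np.float64(10.6875)), (np.float64(375.76), np.float64(275.68), np.float64(11.625)), (np.float64(385.77), np.float64(296.88), np.float64(54.75))]
scene orange [(np.float64(253.3), np.float64(208.78), np.float64(68.75)), (np.float64(280.5), np.float64(222.94), np.float64(30.1875)), (np.float64(271.09), np.float64(223.73), np.float64(18.3125)), (np.float64(257.47), np.float64(251.79), np.float64(103.375)), (np.float64(281.29), np.float64(255.28), np.float64(106.0))]
side blue [(np.float64(342.1), np.float64(176.83), np.float64(6.125)), (np.float64(328.05), np.float64(179.19), np.float64(5.8125)), (np.float64(346.41), np.float64(186.92), np.float64(8.5625)), (np.float64(332.07), np.float64(189.06), np.float64(12.0))]
side orange [(np.float64(353.39), np.float64(265.48), np.float64(65.0625)), (np.float64(326.25), np.float64(270.75), np.float64(45.25)), (np.float64(314.65), np.float64(272.82), np.float64(38.9375)), (np.float64(327.49), np.float64(279.63), np.float64(14.5)), (np.float64(319.41), np.float64(281.21), np.float64(13.0)), (np.float64(358.52), np.float64(285.91), np.float64(6.0625)), (np.float64(358.92), np.float64(290.18), np.float64(5.375))]
```

View pics/crop1.png

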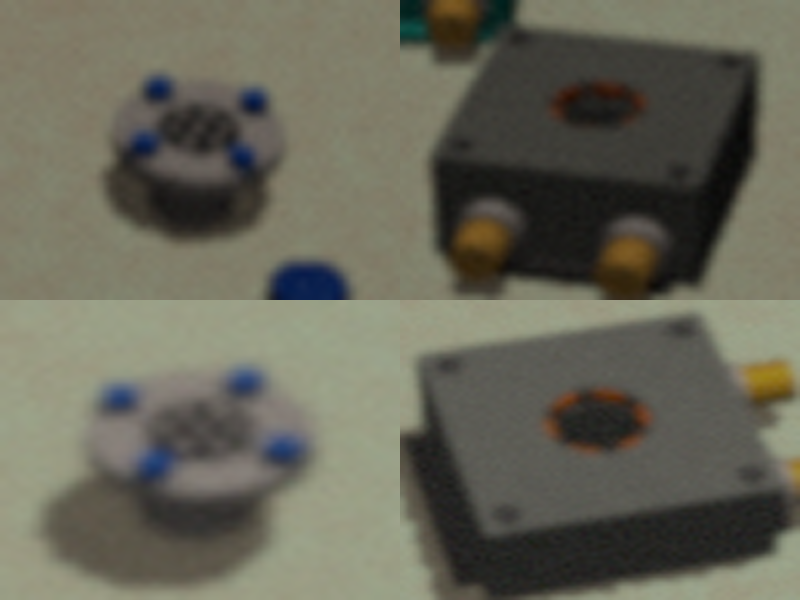

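Crop: the upper left shows four blue bosses on a steel flange, and the grey block has its orange ring at scene (277.2,225.1) and side (322.1,275). Choice confirmed.

```bash
python3 - <<'E'
from h import *
import pickle
C=pickle.load(open("c0.pkl","rb")); s,d=C["scene"],C["side"]
S=[(363.35,264.35),(377.57,266.35),(361.2,273.51),(375.76,275.68)]
D=[(342.1,176.83),(328.05,179.19),(346.41,186.92),(332.07,189.06)]
Ps=[onplane(s,*p,.045) for p in S]; Pd=[onplane(d,*p,.045) for p in D]
cen=[]
for p,P in zip(S,Ps):
    j=int(np.argmin([np.linalg.norm(P-q) for q in Pd])); X,e=cross([ray(s,*p),ray(d,*D[j])]); cen.append(X); print("boss",np.round(X,4),np.round(e,4),j)
m=np.mean(cen,0); print("cup",np.round(m,4),[round(float(np.degrees(np.arctan2(*(c-m)[1::-1]))),1) for c in cen])
def t(b,x,y,ox,oy): return b[0]+(x-ox)/400*(b[2]-b[0]),b[1]+(y-oy)/300*(b[3]-b[1])
bs,bd=(245,205,310,262),(285,245,360,320)
print("bore",cross([ray(s,*t(bs,598,106,400,0)),ray(d,*t(bd,598,420,400,300))]))
BS=[(518,38),(733,62),(461,146),(680,173)]; BD=[(508,514),(448,366),(753,474),(683,328)]
A=[onplane(s,*t(bs,*p,400,0),.06) for p in BS];B=[onplane(d,*t(bd,*p,400,300),.06) for p in BD]
out=[]
for p,P in zip(BS,A):
    j=int(np.argmin([np.linalg.norm(P-q) for q in B])); X,e=cross([ray(s,*t(bs,*p,400,0)),ray(d,*t(bd,*BD[j],400,300))]); out.append(X); print(np.round(X,4),np.round(e,4),j)
print("block",np.round(np.mean(out,0),4))
o=env.get_obs(); from scipy.spatial.transform import Rotation as R
Rt=R.from_euler("xyz",o["tool_rot"],degrees=True).as_matrix(); print(np.round(Rt,3)); print(np.round(Rt.T@(m-o["tool_pos"]),4))
E
```

```text
boss [0.5557 0.125  0.0444] [0.001 0.001] 3
boss [0.5534 0.1582 0.0442] [0.0008 0.0008] 1
boss [0.589  0.1263 0.044 ] [0.0006 0.0006] 2
boss [0.5869 0.1599 0.0441] [0.0007 0.0007] 0
cup [0.5712 0.1424 0.0442] [-132.0, 138.3, -42.2, 48.3]
bore (array([ 0.48251293, -0.11045987,  0.05591117]), [np.float64(8.476009022213023e-06), np.float64(8.476009022255688e-06)])
[ 0.4403 -0.1586  0.0572] [0.0004 0.0004] 0
[ 0.4342 -0.0676  0.0567] [0.0004 0.0004] 1
[ 0.53   -0.1528  0.0574] [0.0004 0.0004] 2
[ 0.5253 -0.0628  0.0581] [0.0001 0.0001] 3
block [ 0.4824 -0.1105  0.0574]
[[-0.933  0.36  -0.   ]
 [ 0.36   0.933 -0.001]
 [-0.    -0.001 -1.   ]]
[-0.4814 -0.3106  0.1951]
```

```bash
python3 - <<'E'
from h import *
import pickle
C=pickle.load(open("c0.pkl","rb")); s,d=C["scene"],C["side"]
for n,a,b in [("soap cap",(386,300),(405,132)),("spray cap",(443,294),(393,90)),("beaker rim",(468,271),(316,108)),("old cup",(315,316),(423,197)),("cooler handle",(578,207),(222,40)),("cooler corner",(525,250),(193,88)),("cooler c2",(510,190),(165,42)),("turq2 top",(430,193),(183,167))]:
    print(n,np.round(cross([ray(s,*a),ray(d,*b)])[0],3))
E
```

```text
soap cap [0.74  0.201 0.119]
spray cap [0.738 0.307 0.161]
beaker rim [0.566 0.359 0.091]
old cup [0.75  0.06  0.045]
cooler handle [0.364 0.582 0.17 ]
cooler corner [0.293 0.53  0.022]
cooler c2 [0.258 0.46  0.186]
turq2 top [0.232 0.243 0.061]
```

The rows are not in the units I measure in: shifts go in shares of 0.75 m and turns go in shares of 90 degrees. I convert before sending: -0.24 m / 0.75 = -0.32, -0.155 m / 0.75 = -0.2067.

```bash
echo '{"tx": [0, -0.32, -0.32, -0.32, -0.32, -0.32, -0.32, -0.32], "ty": [0, -0.2067, -0.2067, -0.2067, -0.2067, -0.2067, -0.2067, -0.2067], "tz": [-0.04, -0.04, -0.04, -0.04, -0.04, -0.04, -0.04, -0.04], "twist": [0, 0, 0, 0, 0, 0, 0, 0], "jaw": [0.087, 0.087, 0.087, 0.087, 0.087, 0.087, 0.087, 0.087]}' | python3 -m handwheel 20
echo '{"tx": [-0.3213, -0.3213, -0.3213, -0.3213, -0.3213, -0.3213, -0.3213, -0.3213], "ty": [-0.208, -0.208, -0.208, -0.208, -0.208, -0.208, -0.208, -0.208], "tz": [0.0933, 0.0933, 0.0933, 0.0933, 0.0933, 0.0933, 0.0933, 0.0933], "twist": [-0.2667, -0.2667, -0.2667, -0.2667, -0.2667, -0.2667, -0.2667, -0.2667], "jaw": [0.087, 0.087, 0.087, 0.087, 0.087, 0.087, 0.087, 0.087]}' | python3 -m handwheel
cat >> h.py <<'E'
from scipy.spatial.transform import Rotation as R
def need(p):
    o=env.get_obs(); M=R.from_euler("xyz",o["tool_rot"],degrees=True).as_matrix()
    print("t",round(o["time_s"],2),"pos",np.round(o["tool_pos"],4),"rot",np.round(o["tool_rot"],1),"need",np.round(M.T@(np.array(p)-o["tool_pos"]),4),"F",np.round(o["force"],1)); return M
def blobs(c,lo,hi,a=6,box=(0,0,640,480)):
    x0,y0,x1,y1=box; m=cv2.inRange(cv2.cvtColor(c["color"][y0:y1,x0:x1],cv2.COLOR_BGR2HSV),lo,hi)
    n,l,s,ct=cv2.connectedComponentsWithStats(m)
    return [(ct[i][0]+x0,ct[i][1]+y0,int(s[i][4])) for i in range(1,n) if s[i][4]>=a]
BLUE=((105,90,40),(130,255,255)); ORANGE=((3,110,50),(20,255,255))
E
python3 - <<'E'
from h import *
need((.5712,.1424,.0475))
c=read_camera("wrist"); cv2.imwrite("pics/w1.png",c["color"])
for b in blobs(c,*BLUE): print(np.round(b,1),np.round(onplane(c,b[0],b[1],.046),4))
E
```

```text
time_s: 0.82
tool_pos: [0.404, 0.3722, 0.2695]
tool_rot: [-180.0, 0.0, 158.8]
force: [0.7, -0.3, -0.6]
grip_width: 0.087
grasp_force: 0.0
time_s: 1.48
tool_pos: [0.5731, 0.1351, 0.198]
tool_rot: [-179.7, -0.0, -177.6]
force: [-0.3, -0.9, 0.7]
grip_width: 0.0872
grasp_force: 0.0
t 1.48 pos [0.5731 0.1351 0.198 ] rot [-179.7   -0.  -177.6] need [0.0015 0.008  0.1504] F [-0.3 -0.9  0.7]
[358.5 197.6 136. ] [0.5527 0.1567 0.046 ]
[312.6 198.  132. ] [0.5545 0.1228 0.046 ]
[313.4 241.7 129. ] [0.5883 0.1246 0.046 ]
[358.  241.3 122. ] [0.5865 0.1585 0.046 ]
```

View pics/w1.png

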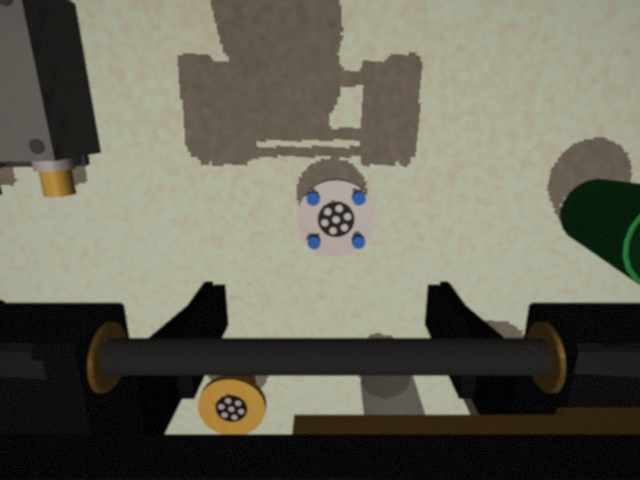

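The wrist view shows the blue-bossed cup at (336,219) between the fingers and the brass old cup at (232,406), well clear.

To row units: 0.06 m / 0.75 = 0.08, 0.007 m / 0.75 = 0.0093.

```bash
echo '{"tx": [0, 0, 0, 0, 0], "ty": [0.0093, 0.0093, 0.0093, 0.0093, 0.0093], "tz": [0.08, 0.08, 0.08, 0.08, 0.08], "twist": [0, 0, 0, 0, 0], "jaw": [0.087, 0.087, 0.087, 0.087, 0.087]}' | python3 -m handwheel
python3 - <<'E'
from h import *
c=read_camera("wrist")
P=[]
for b in blobs(c,*BLUE): P.append(onplane(c,b[0],b[1],.046)); print(np.round(b,1),np.round(P[-1],4))
m=np.mean(P,0); print(np.round(m,4)); need((m[0],m[1],.0475))
E
```

```text
time_s: 1.95
tool_pos: [0.5713, 0.1502, 0.141]
tool_rot: [180.0, 0.1, -177.1]
force: [1.4, 0.3, 0.8]
grip_width: 0.0872
grasp_force: 0.0
[284.1 218.  200. ] [0.5544 0.123  0.046 ]
[339.9 217.8 197. ] [0.5526 0.1568 0.046 ]
[285.7 269.9 197. ] [0.5881 0.1247 0.046 ]
[339.5 269.8 189. ] [0.5864 0.1585 0.046 ]
[0.5704 0.1408 0.046 ]
t 2.0 pos [0.5717 0.1502 0.1416] rot [ 180.     0.2 -177.1] need [ 0.0021 -0.0094  0.0941] F [0.1 0.5 1.2]
```

To row units: 0.094 m / 0.75 = 0.1253, -0.009 m / 0.75 = -0.012.

```bash
echo '{"tx": [0.0027, 0.0027, 0.0027, 0.0027, 0.0027, 0.0027], "ty": [-0.012, -0.012, -0.012, -0.012, -0.012, -0.012], "tz": [0.04, 0.08, 0.1133, 0.1253, 0.1253, 0.1253], "twist": [0, 0, 0, 0, 0, 0], "jaw": [0.087, 0.087, 0.087, 0.087, 0.087, 0.087]}' | python3 -m handwheel && python3 - <<'E'
from h import *
need((.5704,.1408,.0475))
E
```

```text
time_s: 2.5
tool_pos: [0.5701, 0.1411, 0.0471]
tool_rot: [180.0, 0.1, -177.1]
force: [0.4, 0.2, 0.1]
grip_width: 0.0872
grasp_force: 0.0
t 2.5 pos [0.5701 0.1411 0.0471] rot [ 1.800e+02  1.000e-01 -1.771e+02] need [-0.0003 -0.0003 -0.0004] F [0.4 0.2 0.1]
```

Close, and lift a little.

To row units: -0.1 m / 0.75 = -0.1333, -0.09 m / 0.75 = -0.12.

```bash
echo '{"tx": [0, 0, 0, 0, 0, 0, 0, 0], "ty": [0, 0, 0, 0, 0, 0, 0, 0], "tz": [0, 0, 0, 0, 0, 0, 0, 0], "twist": [0, 0, 0, 0, 0, 0, 0, 0], "jaw": [0.055, 0.055, 0.055, 0.055, 0.055, 0.055, 0.055, 0.055]}' | python3 -m handwheel 20; echo '{"tx": [0, 0, 0, 0, 0, 0], "ty": [0, 0, 0, 0, 0, 0], "tz": [-0.04, -0.08, -0.12, -0.1333, -0.1333, -0.1333], "twist": [0, 0, 0, 0, 0, 0], "jaw": [0.055, 0.055, 0.055, 0.055, 0.055, 0.055]}' | python3 -m handwheel
python3 - <<'E'
from h import *
need((.4825,-.1105,.15))
c=read_camera("wrist"); cv2.imwrite("pics/w2.png",c["color"])
E
```

```text
time_s: 3.17
tool_pos: [0.5694, 0.1411, 0.0461]
tool_rot: [180.0, 0.1, -177.1]
force: [-0.8, 0.9, 2.4]
grip_width: 0.0588
grasp_force: 20.0
time_s: 3.67
tool_pos: [0.5685, 0.1406, 0.1447]
tool_rot: [-180.0, -0.0, -177.1]
force: [-0.8, -0.7, -2.3]
grip_width: 0.0587
grasp_force: 20.0
t 3.67 pos [0.5685 0.1406 0.1447] rot [-180.    -0.  -177.1] need [ 0.0985 -0.2465 -0.0052] F [-0.8 -0.7 -2.3]
```

View pics/w2.png

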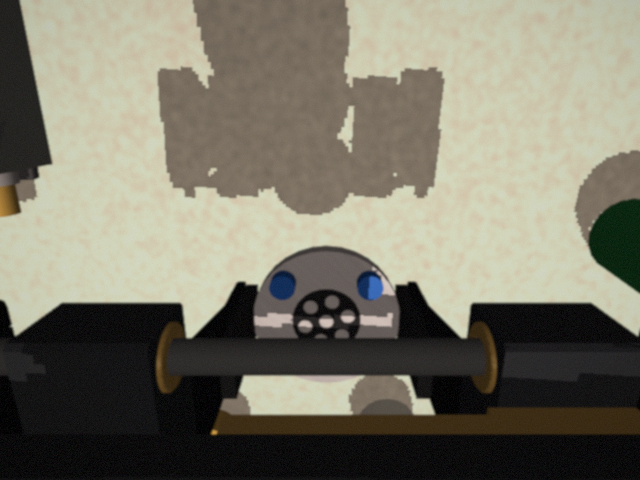

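The cup is held level, with bosses at (283,285) and (370,287). I move beside the housing to see the bore.

To row units: -0.25 m / 0.75 = -0.3333, 0.02 m / 0.75 = 0.0267.

```bash
echo '{"tx": [0.0267, 0.0267, 0.0267, 0.0267, 0.0267, 0.0267, 0.0267, 0.0267], "ty": [-0.3333, -0.3333, -0.3333, -0.3333, -0.3333, -0.3333, -0.3333, -0.3333], "tz": [-0.0133, -0.0133, -0.0133, -0.0133, -0.0133, -0.0133, -0.0133, -0.0133], "twist": [0, 0, 0, 0, 0, 0, 0, 0], "jaw": [0.055, 0.055, 0.055, 0.055, 0.055, 0.055, 0.055, 0.055]}' | python3 -m handwheel; echo '{"tx": [0, 0, 0], "ty": [0, 0, 0], "tz": [0, 0, 0], "twist": [0, 0, 0], "jaw": [0.055, 0.055, 0.055]}' | python3 -m handwheel
python3 - <<'E'
from h import *
need((.4825,-.1105,.15))
import pickle
c=read_camera("wrist"); cv2.imwrite("pics/w3.png",c["color"]); pickle.dump((c,env.get_obs()),open("c3.pkl","wb"))
z=env.get_obs()["tool_pos"][2]
for b in blobs(c,*BLUE,20): print("blue",np.round(b,1),np.round(onplane(c,b[0],b[1],z),4))
for b in blobs(c,*ORANGE,6): print("or",np.round(b,1),np.round(onplane(c,b[0],b[1],.057),4))
E
```

```text
time_s: 4.38
tool_pos: [0.5595, -0.1141, 0.1533]
tool_rot: [-179.9, -0.2, -177.5]
force: [0.1, 0.7, -2.2]
grip_width: 0.0593
grasp_force: 20.0
time_s: 4.63
tool_pos: [0.5613, -0.1079, 0.1545]
tool_rot: [180.0, -0.1, -177.0]
force: [0.1, 1.2, -1.7]
grip_width: 0.059
grasp_force: 20.0
t 4.63 pos [ 0.5613 -0.1079  0.1545] rot [ 1.80e+02 -1.00e-01 -1.77e+02] need [0.0788 0.0016 0.0046] F [ 0.1  1.2 -1.7]
blue [282.3 285.3 569. ] [ 0.546  -0.1265  0.1548]
blue [369.7 285.8 577. ] [ 0.5445 -0.0929  0.1548]
or [326.  79. 145.] [ 0.464  -0.1139  0.057 ]
or [299.1  95.8 138. ] [ 0.4736 -0.1286  0.057 ]
or [352.9  95.7 139. ] [ 0.4719 -0.0984  0.057 ]
or [299.7 127.5 133. ] [ 0.4908 -0.1276  0.057 ]
or [352.6 127.2 129. ] [ 0.489  -0.0973  0.057 ]
or [326.  143.2 118. ] [ 0.4988 -0.1121  0.057 ]
or [283.6 227.2 606. ] [ 0.5506 -0.1355  0.057 ]
or [360.9 226.9 332. ] [ 0.548  -0.0879  0.057 ]
or [379.1 227.3 269. ] [ 0.5476 -0.0767  0.057 ]
or [ 166.5  357.8 1052. ] [ 0.6472 -0.2131  0.057 ]
or [ 485.8  357.9 1045. ] [0.636  0.0044 0.057 ]
or [247.1 392.1  12. ] [ 0.6721 -0.1584  0.057 ]
or [258.1 395.1  15. ] [ 0.6741 -0.1507  0.057 ]
or [268.6 398.    9. ] [ 0.6762 -0.1433  0.057 ]
or [279. 401.   6.] [ 0.6784 -0.1359  0.057 ]
or [285.3 402.8   6. ] [ 0.6797 -0.1314  0.057 ]
or [295.8 406.4  17. ] [ 0.6823 -0.1239  0.057 ]
or [ 443.8  422.4 9056. ] [ 0.6906 -0.017   0.057 ]
```

View pics/w3.png

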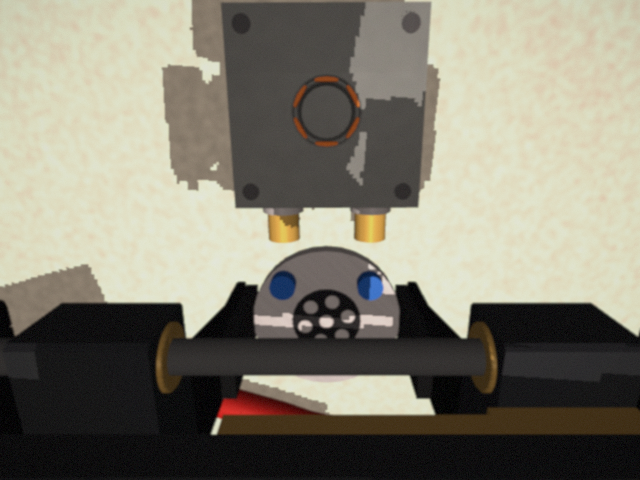

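The housing's six orange shoes are around (326,111), and the cup in hand is level above them in the frame. Using the wrist-relative measurement, move over the bore.

To row units: 0.08 m / 0.75 = 0.1067, 0.04 m / 0.75 = 0.0533.

```bash
echo '{"tx": [0.0533, 0.1067, 0.1067, 0.1067, 0.1067, 0.1067, 0.1067, 0.1067], "ty": [0.0007, 0.0007, 0.0007, 0.0007, 0.0007, 0.0007, 0.0007, 0.0007], "tz": [0, 0, 0, 0.0267, 0.0507, 0.0507, 0.0507, 0.0507], "twist": [0, 0, 0, 0, 0, 0, 0, 0], "jaw": [0.055, 0.055, 0.055, 0.055, 0.055, 0.055, 0.055, 0.055]}' | python3 -m handwheel
python3 - <<'E'
from h import *
need((.4813,-.1117,.0805))
for n in("scene","side"):
    c=read_camera(n); cv2.imwrite(f"pics/{n}4.png",c["color"])
a=cv2.resize(cv2.imread("pics/scene4.png")[180:270,220:340],(400,300)); b=cv2.resize(cv2.imread("pics/side4.png")[215:320,260:400],(400,300)); cv2.imwrite("pics/crop4.png",np.hstack([a,b]))
E
```

```text
time_s: 5.35
tool_pos: [0.4824, -0.1132, 0.1184]
tool_rot: [-180.0, 0.1, -177.1]
force: [0.0, 0.4, -1.9]
grip_width: 0.0594
grasp_force: 20.0
t 5.35 pos [ 0.4824 -0.1132  0.1184] rot [-1.800e+02  1.000e-01 -1.771e+02] need [0.0011 0.0015 0.0379] F [ 0.   0.4 -1.9]
```

View pics/crop4.png

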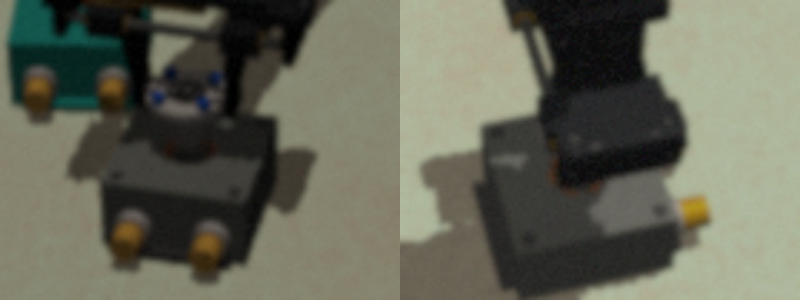

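The cup hangs upright over the bore. Check its alignment in the scene camera (same camera for cup and bore).

To row units: 0.08 m / 0.75 = 0.1067.

```bash
echo '{"tx": [0.1067], "ty": [0], "tz": [0], "twist": [0], "jaw": [0.055]}' | python3 -m handwheel >/dev/null 2>&1 && echo moved; python3 - <<'E'
from h import *
E
true
```

```text
moved
```

I meant to type a hold row there, but typed a 0.08 m shift by mistake. The cup's foot is 12 mm above the block, so nothing was touched. I move back.

```bash
echo '{"tx": [0, 0], "ty": [0, 0], "tz": [0, 0], "twist": [0, 0], "jaw": [0.055, 0.055]}' | python3 -m handwheel; python3 - <<'E'
from h import *
need((.4815,-.1117,.1184))
E
```

```text
time_s: 5.7
tool_pos: [0.4383, -0.1156, 0.1174]
tool_rot: [179.9, -0.0, -177.2]
force: [0.6, 0.3, -1.1]
grip_width: 0.059
grasp_force: 20.0
t 5.7 pos [ 0.4383 -0.1156  0.1174] rot [ 179.9   -0.  -177.2] need [-0.0433  0.0018 -0.001 ] F [ 0.6  0.3 -1.1]
```

To row units: -0.043 m / 0.75 = -0.0573, -0.04 m / 0.75 = -0.0533.

```bash
echo '{"tx": [-0.0533, -0.0573, -0.0573, -0.0573, -0.0573, -0.0573], "ty": [0.0013, 0.0024, 0.0024, 0.0024, 0.0024, 0.0024], "tz": [-0.0013, -0.0013, -0.0013, -0.0013, -0.0013, -0.0013], "twist": [0, 0, 0, 0, 0, 0], "jaw": [0.055, 0.055, 0.055, 0.055, 0.055, 0.055]}' | python3 -m handwheel; python3 - <<'E'
from h import *
import pickle
need((.4815,-.1117,.1184)); z=env.get_obs()["tool_pos"][2]
c=read_camera("scene"); C=pickle.load(open("c0.pkl","rb"))
b=blobs(c,*BLUE,3,(250,185,300,225)); P=[onplane(c,q[0],q[1],z-.0025) for q in b]
for q,p in zip(b,P): print(np.round(q,1),np.round(p,4))
print("cup mean",np.round(np.mean(P,0),4),"bore scene",np.round(onplane(C["scene"],277.2,225.1,.057),4),"side",np.round(onplane(C["side"],322.1,275,.057),4))
E
```

```text
time_s: 6.2
tool_pos: [0.4826, -0.1118, 0.119]
tool_rot: [180.0, 0.0, -177.2]
force: [0.5, -0.5, -1.7]
grip_width: 0.0588
grasp_force: 20.0
t 6.2 pos [ 0.4826 -0.1118  0.119 ] rot [ 180.     0.  -177.2] need [0.0011 0.0002 0.0006] F [ 0.5 -0.5 -1.7]
[285.5 202.8  10. ] [ 0.4665 -0.0931  0.1165]
[267.4 208.9  11. ] [ 0.5038 -0.1274  0.1165]
[280.7 210.3  12. ] [ 0.5003 -0.0948  0.1165]
cup mean [ 0.4902 -0.1051  0.1165] bore scene [ 0.4837 -0.11    0.057 ] side [ 0.4823 -0.1112  0.057 ]
```

To row units: 0.02 m / 0.75 = 0.0267, 0.012 m / 0.75 = 0.016.

```bash
echo '{"tx": [0.0023, 0.0023, 0.0023, 0.0023, 0.0023, 0.0023], "ty": [0, 0, 0, 0, 0, 0], "tz": [0.008, 0.016, 0.02, 0.024, 0.0267, 0.0267], "twist": [0, 0, 0, 0, 0, 0], "jaw": [0.055, 0.055, 0.055, 0.055, 0.055, 0.055]}' | python3 -m handwheel; echo '{"tx": [0, 0, 0], "ty": [0, 0, 0], "tz": [0.004, 0.008, 0.008], "twist": [0, 0, 0], "jaw": [0.055, 0.055, 0.055]}' | python3 -m handwheel; python3 - <<'E'
from h import *
need((.4805,-.1117,.08))
print(env.get_obs()["wrist_torque"])
E
```

```text
time_s: 6.75
tool_pos: [0.4807, -0.1118, 0.0979]
tool_rot: [-180.0, -0.1, -177.1]
force: [-0.0, -0.4, -2.0]
grip_width: 0.0591
grasp_force: 20.0
time_s: 7.0
tool_pos: [0.4808, -0.1117, 0.0919]
tool_rot: [-180.0, -0.0, -177.1]
force: [-0.1, -1.0, -2.4]
grip_width: 0.0593
grasp_force: 20.0
t 7.0 pos [ 0.4808 -0.1117  0.0919] rot [-180.    -0.  -177.1] need [0.0003 0.     0.0119] F [-0.1 -1.  -2.4]
[ 0.02651909  0.13072946 -0.03202445]
```

To row units: 0.008 m / 0.75 = 0.0107, 0.006 m / 0.75 = 0.008.

```bash
echo '{"tx": [0, 0, 0, 0], "ty": [0, 0, 0, 0], "tz": [0.004, 0.008, 0.0107, 0.0107], "twist": [0, 0, 0, 0], "jaw": [0.055, 0.055, 0.055, 0.055]}' | python3 -m handwheel; echo '{"tx": [0, 0, 0], "ty": [0, 0, 0], "tz": [0.0013, 0.0027, 0.0027], "twist": [0, 0, 0], "jaw": [0.055, 0.055, 0.055]}' | python3 -m handwheel;echo '{"tx": [0, 0, 0], "ty": [0, 0, 0], "tz": [0.0013, 0.0013, 0.0013], "twist": [0, 0, 0], "jaw": [0.055, 0.055, 0.055]}' | python3 -m handwheel
```

```text
time_s: 7.33
tool_pos: [0.4809, -0.1117, 0.084]
tool_rot: [180.0, -0.0, -177.1]
force: [-0.1, -0.4, -2.3]
grip_width: 0.0589
grasp_force: 20.0
time_s: 7.58
tool_pos: [0.4809, -0.1118, 0.0825]
tool_rot: [180.0, -0.0, -177.1]
force: [-2.5, -0.1, 0.1]
grip_width: 0.0597
grasp_force: 20.0
time_s: 7.83
tool_pos: [0.4808, -0.1119, 0.0816]
tool_rot: [180.0, -0.0, -177.1]
force: [-4.5, -1.1, 3.0]
grip_width: 0.0589
grasp_force: 20.0
```

Contact with a side force toward −x, so I shift 1 mm that way.

To row units: 0.0008 m / 0.75 = 0.0011.

```bash
echo '{"tx": [0.0011, 0.0011, 0.0011], "ty": [0, 0, 0], "tz": [0, 0, 0], "twist": [0, 0, 0], "jaw": [0.055, 0.055, 0.055]}' | python3 -m handwheel; echo '{"tx": [0.0007, 0.0007, 0.0007], "ty": [0, 0, 0], "tz": [0.0013, 0.0013, 0.0013], "twist": [0, 0, 0], "jaw": [0.055, 0.055, 0.055]}' | python3 -m handwheel
```

```text
time_s: 8.08
tool_pos: [0.4806, -0.1119, 0.0816]
tool_rot: [-180.0, 0.0, -177.1]
force: [-2.9, -2.1, 1.5]
grip_width: 0.0592
grasp_force: 20.0
time_s: 8.33
tool_pos: [0.4802, -0.1119, 0.0806]
tool_rot: [-180.0, 0.0, -177.1]
force: [-1.7, -2.3, 0.5]
grip_width: 0.0589
grasp_force: 20.0
```

To row units: 0.001 m / 0.75 = 0.0013, -0.0005 m / 0.75 = -0.0007.

```bash
echo '{"tx": [0.0007, 0.0007, 0.0007], "ty": [-0.0007, -0.0007, -0.0007], "tz": [0.0013, 0.0013, 0.0013], "twist": [0, 0, 0], "jaw": [0.055, 0.055, 0.055]}' | python3 -m handwheel; echo '{"tx": [0.0004, 0.0004, 0.0004], "ty": [-0.0004, -0.0004, -0.0004], "tz": [0.0013, 0.0013, 0.0013], "twist": [0, 0, 0], "jaw": [0.055, 0.055, 0.055]}' | python3 -m handwheel
```

```text
time_s: 8.58
tool_pos: [0.4797, -0.1121, 0.0795]
tool_rot: [180.0, 0.0, -177.1]
force: [1.0, -1.0, -1.1]
grip_width: 0.059
grasp_force: 20.0
time_s: 8.83
tool_pos: [0.4796, -0.1123, 0.0786]
tool_rot: [180.0, 0.1, -177.1]
force: [0.6, -0.1, -1.7]
grip_width: 0.0593
grasp_force: 20.0
```

To row units: 0.0005 m / 0.75 = 0.0007.

```bash
echo '{"tx": [0, 0, 0, 0, 0, 0, 0, 0], "ty": [0, 0, 0, 0, 0, 0, 0, 0], "tz": [0.0007, 0.0007, 0.0007, 0.0007, 0.0007, 0.0007, 0.0007, 0.0007], "twist": [0, 0, 0, 0, 0, 0, 0, 0], "jaw": [0.055, 0.055, 0.065, 0.07, 0.076, 0.08, 0.08, 0.08]}' | python3 -m handwheel; echo '{"tx": [0, 0, 0, 0, 0, 0, 0, 0], "ty": [0, 0, 0, 0, 0, 0, 0, 0], "tz": [-0.0133, -0.0267, -0.0667, -0.1067, -0.1067, -0.1067, -0.1067, -0.1067], "twist": [0, 0, 0, 0, 0, 0, 0, 0], "jaw": [0.08, 0.08, 0.08, 0.08, 0.08, 0.0, 0.0, 0.0]}' | python3 -m handwheel; echo '{"tx": [-0.0533, -0.0533, -0.0533, -0.0533], "ty": [0, 0, 0, 0], "tz": [0, 0, 0, 0], "twist": [0, 0, 0, 0], "jaw": [0, 0, 0, 0]}' | python3 -m handwheel; python3 - <<'E'
from h import *
import pickle
o=env.get_obs(); need((.48,-.112,.12))
C={n:read_camera(n) for n in("scene","side","wrist")}; pickle.dump(C,open("c5.pkl","wb"))
B={"scene":(250,190,310,240),"side":(290,240,360,300),"wrist":(0,0,640,480)}
for n,c in C.items():
    cv2.imwrite(f"pics/{n}5.png",c["color"])
    for q in blobs(c,*BLUE,3,B[n]): print(n,np.round(q,1),np.round(onplane(c,q[0],q[1],.0785),4))
a=cv2.resize(C["scene"]["color"][180:270,220:340],(400,300)); b=cv2.resize(C["wrist"]["color"],(400,300)); cv2.imwrite("pics/crop5.png",np.hstack([a,b]))
E
```

```text
time_s: 9.5
tool_pos: [0.4791, -0.1126, 0.078]
tool_rot: [180.0, -0.0, -177.1]
force: [-0.2, 0.3, 0.1]
grip_width: 0.0788
grasp_force: 0.0
time_s: 10.17
tool_pos: [0.4784, -0.1124, 0.1574]
tool_rot: [180.0, -0.1, -177.1]
force: [-0.1, -0.2, -0.1]
grip_width: 0.0673
grasp_force: 0.0
time_s: 10.5
tool_pos: [0.5181, -0.1108, 0.1568]
tool_rot: [-180.0, -0.2, -177.1]
force: [-0.2, -0.6, 0.2]
grip_width: 0.0416
grasp_force: 0.0
t 10.5 pos [ 0.5181 -0.1108  0.1568] rot [-180.    -0.2 -177.1] need [0.038  0.0007 0.0369] F [-0.2 -0.6  0.2]
scene [268.2 221.3  12. ] [ 0.5026 -0.1268  0.0785]
side [328.  260.2  17. ] [ 0.4972 -0.0941  0.0785]
side [310.8 263.9  17. ] [ 0.4628 -0.0964  0.0785]
side [332.6 274.3  17. ] [ 0.4987 -0.1285  0.0785]
side [315.4 278.1  17. ] [ 0.465  -0.1308  0.0785]
wrist [295.7 161.8 252. ] [ 0.465  -0.1309  0.0785]
wrist [357.8 161.7 252. ] [ 0.4633 -0.0972  0.0785]
wrist [297.3 221.8 240. ] [ 0.4987 -0.1291  0.0785]
wrist [356.8 221.9 244. ] [ 0.4971 -0.0954  0.0785]
```

View pics/crop5.png

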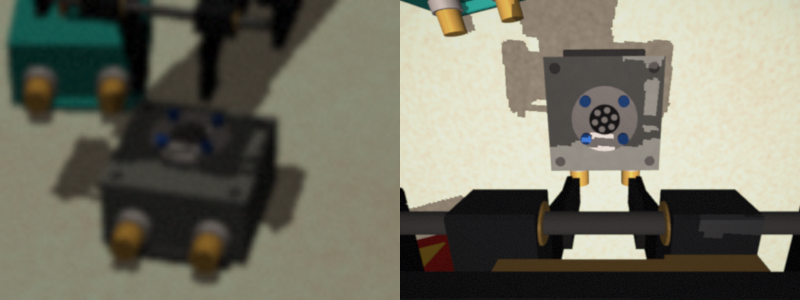

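The cup stands in the bore, all four bosses located (wrist crop, ring centred near full-image (327,192)). The bosses sit at tool offsets (±17, ±17) mm. First press: boss A (+x, −y).

```bash
echo '{"tx": [0.04, 0.0733, 0.0733, 0.0733, 0.0733, 0.0733, 0.0733], "ty": [-0.0133, -0.024, -0.024, -0.024, -0.024, -0.024, -0.024], "tz": [0, 0, 0, 0.04, 0.0693, 0.0693, 0.0693], "twist": [0, 0, 0, 0, 0, 0, 0], "jaw": [0, 0, 0, 0, 0, 0, 0]}' | python3 -m handwheel; echo '{"tx": [0, 0, 0, 0], "ty": [0, 0, 0, 0], "tz": [0.0027, 0.0053, 0.008, 0.008], "twist": [0, 0, 0, 0], "jaw": [0, 0, 0, 0]}' | python3 -m handwheel; python3 - <<'E'
from h import *
need((.464,-.132,.0955))
E
```

```text
time_s: 11.23
tool_pos: [0.4641, -0.1312, 0.1059]
tool_rot: [180.0, -0.1, -177.2]
force: [1.2, -0.2, -0.3]
grip_width: 0.0003
grasp_force: 0.0
time_s: 11.57
tool_pos: [0.4654, -0.1313, 0.1005]
tool_rot: [180.0, 0.1, -177.1]
force: [0.2, -0.5, -0.8]
grip_width: 0.0003
grasp_force: 0.0
t 11.57 pos [ 0.4654 -0.1313  0.1005] rot [ 1.800e+02  1.000e-01 -1.771e+02] need [ 0.0014 -0.0006  0.005 ] F [ 0.2 -0.5 -0.8]
```

To row units: 0.002 m / 0.75 = 0.0027, 0.001 m / 0.75 = 0.0013.

```bash
for i in 1; do :; done; echo '{"tx": [0.0013, 0.0013, 0.0013], "ty": [0, 0, 0], "tz": [0.0013, 0.0027, 0.0027], "twist": [0, 0, 0], "jaw": [0, 0, 0]}' | python3 -m handwheel | grep -E "pos|force:"; echo '{"tx": [0, 0], "ty": [0, 0], "tz": [0.0013, 0.0013], "twist": [0, 0], "jaw": [0, 0]}' | python3 -m handwheel | grep -E "pos|^force:"; echo '{"tx": [0, 0], "ty": [0, 0], "tz": [0.0013, 0.0013], "twist": [0, 0], "jaw": [0, 0]}' | python3 -m handwheel | grep -E "pos|^force:"
```

```text
tool_pos: [0.464, -0.1314, 0.098]
force: [-0.8, 0.3, -0.5]
grasp_force: 0.0
tool_pos: [0.464, -0.1313, 0.0969]
force: [0.4, 0.6, -0.1]
tool_pos: [0.464, -0.1315, 0.096]
force: [-0.2, -0.2, -0.9]
```

To row units: 0.001 m / 0.75 = 0.0013.

```bash
echo '{"tx": [0, 0], "ty": [0, 0], "tz": [0.0013, 0.0013], "twist": [0, 0], "jaw": [0, 0]}' | python3 -m handwheel | grep -E "pos|^force:"; echo '{"tx": [0, 0], "ty": [0, 0], "tz": [0.0009, 0.0009], "twist": [0, 0], "jaw": [0, 0]}' | python3 -m handwheel | grep -E "pos|^force:"
```

```text
tool_pos: [0.4639, -0.1316, 0.095]
force: [-0.8, -0.1, 1.4]
tool_pos: [0.4639, -0.1318, 0.0944]
force: [-0.4, -2.2, 2.6]
```

To row units: 0.0007 m / 0.75 = 0.0009.

```bash
echo '{"tx": [0, 0], "ty": [0, 0], "tz": [0.0009, 0.0009], "twist": [0, 0], "jaw": [0, 0]}' | python3 -m handwheel | grep -E "pos|^force:"; echo '{"tx": [0, 0], "ty": [0, 0], "tz": [0.0007, 0.0007], "twist": [0, 0], "jaw": [0, 0]}' | python3 -m handwheel | grep -E "pos|^force:"; echo '{"tx": [0, 0], "ty": [0, 0], "tz": [0.0007, 0.0007], "twist": [0, 0], "jaw": [0, 0]}' | python3 -m handwheel | grep -E "pos|^force:"
```

```text
tool_pos: [0.4638, -0.1319, 0.0939]
force: [-2.2, -1.7, 5.5]
tool_pos: [0.4639, -0.132, 0.0936]
force: [-3.9, -2.2, 6.6]
tool_pos: [0.4639, -0.1321, 0.0934]
force: [-4.2, -2.3, 9.7]
```

To row units: 0.0005 m / 0.75 = 0.0007.

```bash
echo '{"tx": [0, 0], "ty": [0, 0], "tz": [0.0007, 0.0007], "twist": [0, 0], "jaw": [0, 0]}' | python3 -m handwheel | grep -E "pos|^force:"; echo '{"tx": [0, 0], "ty": [0, 0], "tz": [0.0005, 0.0005], "twist": [0, 0], "jaw": [0, 0]}' | python3 -m handwheel | grep -E "pos|^force:"; echo '{"tx": [0, 0], "ty": [0, 0], "tz": [0.0005, 0.0005], "twist": [0, 0], "jaw": [0, 0]}' | python3 -m handwheel | grep -E "pos|^force:"
```

```text
tool_pos: [0.4638, -0.1322, 0.0932]
force: [-4.9, -2.5, 12.8]
tool_pos: [0.4638, -0.1323, 0.093]
force: [-6.7, -1.6, 13.7]
tool_pos: [0.4638, -0.1324, 0.0929]
force: [-7.3, -2.5, 15.6]
```

A sank about 2 mm at 15.6 N. Now the opposite boss, D.

To row units: 0.0366 m / 0.75 = 0.0488, -0.012 m / 0.75 = -0.016.

```bash
echo '{"tx": [0, -0.024, -0.048, -0.048, -0.048, -0.048, -0.048, -0.048], "ty": [0, 0.024, 0.0488, 0.0488, 0.0488, 0.0488, 0.0488, 0.0488], "tz": [-0.016, -0.016, -0.016, -0.016, -0.0107, -0.0067, -0.0067, -0.0067], "twist": [0, 0, 0, 0, 0, 0, 0, 0], "jaw": [0, 0, 0, 0, 0, 0, 0, 0]}' | python3 -m handwheel | grep -E "pos|^force:";  echo '{"tx": [0, 0], "ty": [0, 0], "tz": [0.0013, 0.0013], "twist": [0, 0], "jaw": [0, 0]}' | python3 -m handwheel | grep -E "pos|^force:"; echo '{"tx": [0, 0], "ty": [0, 0], "tz": [0.0013, 0.0013], "twist": [0, 0], "jaw": [0, 0]}' | python3 -m handwheel | grep -E "pos|^force:"
```

```text
tool_pos: [0.4974, -0.0937, 0.0959]
force: [0.0, -0.7, -0.7]
tool_pos: [0.4976, -0.0936, 0.0954]
force: [-0.5, 0.2, 2.5]
tool_pos: [0.498, -0.0932, 0.0946]
force: [-0.9, 0.8, 3.6]
```

To row units: 0.001 m / 0.75 = 0.0013.

```bash
echo '{"tx": [0, 0], "ty": [0, 0], "tz": [0.0013, 0.0013], "twist": [0, 0], "jaw": [0, 0]}' | python3 -m handwheel | grep -E "pos|^force:"; echo '{"tx": [0, 0], "ty": [0, 0], "tz": [0.0011, 0.0011], "twist": [0, 0], "jaw": [0, 0]}' | python3 -m handwheel | grep -E "pos|^force:"; echo '{"tx": [0, 0], "ty": [0, 0], "tz": [0.0007, 0.0007], "twist": [0, 0], "jaw": [0, 0]}' | python3 -m handwheel | grep -E "pos|^force:"
```

```text
tool_pos: [0.4984, -0.0929, 0.0938]
force: [-0.7, 1.4, 5.9]
tool_pos: [0.4986, -0.0928, 0.0933]
force: [-1.2, 1.3, 6.7]
tool_pos: [0.4987, -0.0927, 0.093]
force: [-2.2, 2.0, 8.6]
```

To row units: 0.0005 m / 0.75 = 0.0007.

```bash
echo '{"tx": [0, 0], "ty": [0, 0], "tz": [0.0007, 0.0007], "twist": [0, 0], "jaw": [0, 0]}' | python3 -m handwheel | grep -E "pos|^force:"; echo '{"tx": [0, 0], "ty": [0, 0], "tz": [0.0005, 0.0005], "twist": [0, 0], "jaw": [0, 0]}' | python3 -m handwheel | grep -E "pos|^force:"
```

```text
tool_pos: [0.4988, -0.0926, 0.0926]
force: [-1.2, 1.8, 9.0]
tool_pos: [0.499, -0.0926, 0.0924]
force: [-1.3, 2.2, 9.8]
```

To row units: 0.0366 m / 0.75 = 0.0488, -0.012 m / 0.75 = -0.016.

```bash
echo '{"tx": [0, 0.024, 0.0488, 0.0488, 0.0488, 0.0488, 0.0488, 0.0488], "ty": [0, -0.0013, -0.0013, -0.0013, -0.0013, -0.0013, -0.0013, -0.0013], "tz": [-0.016, -0.016, -0.016, -0.016, -0.0093, -0.0067, -0.0067, -0.0067], "twist": [0, 0, 0, 0, 0, 0, 0, 0], "jaw": [0, 0, 0, 0, 0, 0, 0, 0]}' | python3 -m handwheel | grep -E "pos|^force:";  echo '{"tx": [0, 0], "ty": [0, 0], "tz": [0.0013, 0.0013], "twist": [0, 0], "jaw": [0, 0]}' | python3 -m handwheel | grep -E "pos|^force:"; echo '{"tx": [0, 0], "ty": [0, 0], "tz": [0.0013, 0.0013], "twist": [0, 0], "jaw": [0, 0]}' | python3 -m handwheel | grep -E "pos|^force:"; echo '{"tx": [0, 0], "ty": [0, 0], "tz": [0.0013, 0.0013], "twist": [0, 0], "jaw": [0, 0]}' | python3 -m handwheel | grep -E "pos|^force:"
```

```text
tool_pos: [0.462, -0.0958, 0.0959]
force: [-0.0, -0.6, -0.7]
tool_pos: [0.4619, -0.0958, 0.095]
force: [-0.2, -0.1, 0.5]
tool_pos: [0.4619, -0.0959, 0.0943]
force: [0.1, 0.2, 1.4]
tool_pos: [0.4618, -0.0958, 0.0937]
force: [-0.8, 0.2, 5.1]
```

To row units: 0.0008 m / 0.75 = 0.0011.

```bash
echo '{"tx": [0, 0], "ty": [0, 0], "tz": [0.0011, 0.0011], "twist": [0, 0], "jaw": [0, 0]}' | python3 -m handwheel | grep -E "pos|^force:"; echo '{"tx": [0, 0], "ty": [0, 0], "tz": [0.0008, 0.0008], "twist": [0, 0], "jaw": [0, 0]}' | python3 -m handwheel | grep -E "pos|^force:"; echo '{"tx": [0, 0], "ty": [0, 0], "tz": [0.0007, 0.0007], "twist": [0, 0], "jaw": [0, 0]}' | python3 -m handwheel | grep -E "pos|^force:"
```

```text
tool_pos: [0.4617, -0.0956, 0.0932]
force: [-3.5, 1.6, 8.4]
tool_pos: [0.4616, -0.0955, 0.0928]
force: [-3.2, 1.0, 10.1]
tool_pos: [0.4615, -0.0954, 0.0924]
force: [-4.6, 1.0, 11.8]
```

To row units: 0.0005 m / 0.75 = 0.0007.

```bash
echo '{"tx": [0, 0], "ty": [0, 0], "tz": [0.0007, 0.0007], "twist": [0, 0], "jaw": [0, 0]}' | python3 -m handwheel | grep -E "pos|^force:"; echo '{"tx": [-0.048, 0], "ty": [-0.05, 0], "tz": [-0.016, -0.016], "twist": [0, 0], "jaw": [0, 0]}' | python3 -m handwheel | grep -E "zzz"; python3 - <<'E'
from h import *
need((.5,-.1305,.0955))
E
```

```text
tool_pos: [0.4614, -0.0953, 0.0921]
force: [-5.5, 2.1, 12.4]
t 17.32 pos [ 0.4718 -0.1057  0.1003] rot [-179.1    0.  -177.5] need [-0.0271 -0.026   0.0052] F [0.7 1.4 0.8]
```

The rows are not in the units I measure in: shifts go in shares of 0.75 m and turns go in shares of 90 degrees. I convert before sending: -0.004 m / 0.75 = -0.0053.

```bash
echo '{"tx": [0, 0, 0], "ty": [0, 0, 0], "tz": [-0.0053, -0.0053, -0.0053], "twist": [0, 0, 0], "jaw": [0, 0, 0]}' | python3 -m handwheel | grep -E "pos|^force:"; python3 - <<'E'
from h import *
need((.5,-.1305,.0955))
c=read_camera("side")
for q in blobs(c,*BLUE,3,(290,240,360,300)): print(np.round(q,1),np.round(onplane(c,q[0],q[1],.0765),4))
E
```

```text
tool_pos: [0.462, -0.096, 0.1067]
force: [-0.6, -1.4, 0.7]
t 17.57 pos [ 0.462  -0.096   0.1067] rot [-180.     0.  -177.1] need [-0.0362 -0.0364  0.0112] F [-0.6 -1.4  0.7]
[332.4 273.8  21. ] [ 0.499  -0.1259  0.0765]
[315. 278.  24.] [ 0.4646 -0.1289  0.0765]
```

To row units: -0.0364 m / 0.75 = -0.0485, -0.036 m / 0.75 = -0.048.

```bash
echo '{"tx": [-0.024, -0.048, -0.048, -0.048, -0.048, -0.048, -0.048, -0.048], "ty": [-0.024, -0.0485, -0.0485, -0.0485, -0.0485, -0.0485, -0.0485, -0.0485], "tz": [0, 0, 0, 0.0053, 0.0093, 0.012, 0.012, 0.012], "twist": [0, 0, 0, 0, 0, 0, 0, 0], "jaw": [0, 0, 0, 0, 0, 0, 0, 0]}' | python3 -m handwheel | grep -E "pos|^force:";  echo '{"tx": [0, 0], "ty": [0, 0], "tz": [0.0013, 0.0013], "twist": [0, 0], "jaw": [0, 0]}' | python3 -m handwheel | grep -E "pos|^force:"; echo '{"tx": [0, 0], "ty": [0, 0], "tz": [0.0013, 0.0013], "twist": [0, 0], "jaw": [0, 0]}' | python3 -m handwheel | grep -E "pos|^force:"; echo '{"tx": [0, 0], "ty": [0, 0], "tz": [0.0013, 0.0013], "twist": [0, 0], "jaw": [0, 0]}' | python3 -m handwheel | grep -E "pos|^force:"
```

```text
tool_pos: [0.4989, -0.1298, 0.0976]
force: [0.5, -0.6, -0.5]
tool_pos: [0.4993, -0.1301, 0.0968]
force: [-0.6, -0.6, 1.0]
tool_pos: [0.4994, -0.1303, 0.0957]
force: [0.3, 0.1, -0.9]
tool_pos: [0.4996, -0.1304, 0.0949]
force: [0.5, 0.2, 0.6]
```

To row units: 0.001 m / 0.75 = 0.0013.

```bash
echo '{"tx": [0, 0], "ty": [0, 0], "tz": [0.0013, 0.0013], "twist": [0, 0], "jaw": [0, 0]}' | python3 -m handwheel | grep -E "pos|^force:"; echo '{"tx": [0, 0], "ty": [0, 0], "tz": [0.0013, 0.0013], "twist": [0, 0], "jaw": [0, 0]}' | python3 -m handwheel | grep -E "pos|^force:"; echo '{"tx": [0, 0], "ty": [0, 0], "tz": [0.0011, 0.0011], "twist": [0, 0], "jaw": [0, 0]}' | python3 -m handwheel | grep -E "pos|^force:"; echo '{"tx": [0, 0], "ty": [0, 0], "tz": [0.0008, 0.0008], "twist": [0, 0], "jaw": [0, 0]}' | python3 -m handwheel | grep -E "pos|^force:"
```

```text
tool_pos: [0.4998, -0.1306, 0.0944]
force: [-0.6, -0.0, 4.9]
tool_pos: [0.5002, -0.1308, 0.0938]
force: [-0.7, 0.0, 6.0]
tool_pos: [0.5005, -0.131, 0.0933]
force: [-0.6, 0.4, 7.3]
tool_pos: [0.5007, -0.1311, 0.0929]
force: [-1.7, -0.9, 7.9]
```

To row units: 0.0006 m / 0.75 = 0.0008.

```bash
echo '{"tx": [0, 0], "ty": [0, 0], "tz": [0.0008, 0.0008], "twist": [0, 0], "jaw": [0, 0]}' | python3 -m handwheel | grep -E "pos|^force:"; echo '{"tx": [0, 0], "ty": [0, 0], "tz": [0.0008, 0.0008], "twist": [0, 0], "jaw": [0, 0]}' | python3 -m handwheel | grep -E "pos|^force:"; echo '{"tx": [0, 0], "ty": [0, 0], "tz": [0.0007, 0.0007], "twist": [0, 0], "jaw": [0, 0]}' | python3 -m handwheel | grep -E "pos|^force:"
```

```text
tool_pos: [0.5009, -0.1312, 0.0925]
force: [-1.4, -1.6, 8.8]
tool_pos: [0.5011, -0.1314, 0.092]
force: [-0.4, -1.1, 9.6]
tool_pos: [0.5012, -0.1315, 0.0917]
force: [-0.9, -1.0, 10.2]
```

To row units: 0.038 m / 0.75 = 0.0507, 0.0368 m / 0.75 = 0.0491.

```bash
echo '{"tx": [0, 0.024, 0.0491, 0.0491, 0.0491, 0.0491, 0.0491, 0.0491], "ty": [0, 0.024, 0.0507, 0.0507, 0.0507, 0.0507, 0.0507, 0.0507], "tz": [-0.016, -0.016, -0.016, -0.016, -0.0093, -0.0053, -0.0053, -0.0053], "twist": [0, 0, 0, 0, 0, 0, 0, 0], "jaw": [0, 0, 0, 0, 0, 0, 0, 0]}' | python3 -m handwheel | grep -E "pos|^force:";  echo '{"tx": [0, 0], "ty": [0, 0], "tz": [0.0013, 0.0013], "twist": [0, 0], "jaw": [0, 0]}' | python3 -m handwheel | grep -E "pos|^force:"; echo '{"tx": [0, 0], "ty": [0, 0], "tz": [0.0013, 0.0013], "twist": [0, 0], "jaw": [0, 0]}' | python3 -m handwheel | grep -E "pos|^force:"; echo '{"tx": [0, 0], "ty": [0, 0], "tz": [0.0008, 0.0008], "twist": [0, 0], "jaw": [0, 0]}' | python3 -m handwheel | grep -E "pos|^force:"
```

```text
tool_pos: [0.4613, -0.0949, 0.0936]
force: [0.4, 0.8, 0.5]
tool_pos: [0.4612, -0.0947, 0.0931]
force: [-2.6, 0.8, 5.0]
tool_pos: [0.4611, -0.0945, 0.0925]
force: [-3.4, 1.1, 8.8]
tool_pos: [0.461, -0.0943, 0.092]
force: [-4.0, 1.6, 10.8]
```

To row units: 0.0006 m / 0.75 = 0.0008.

```bash
echo '{"tx": [0, 0], "ty": [0, 0], "tz": [0.0008, 0.0008], "twist": [0, 0], "jaw": [0, 0]}' | python3 -m handwheel | grep -E "pos|^force:"; echo '{"tx": [0, 0], "ty": [0, 0], "tz": [0.0008, 0.0008], "twist": [0, 0], "jaw": [0, 0]}' | python3 -m handwheel | grep -E "pos|^force:"; echo '{"tx": [0, 0], "ty": [0, 0], "tz": [0.0007, 0.0007], "twist": [0, 0], "jaw": [0, 0]}' | python3 -m handwheel | grep -E "pos|^force:"
```

```text
tool_pos: [0.4609, -0.0942, 0.0915]
force: [-5.8, 2.5, 11.9]
tool_pos: [0.4608, -0.0941, 0.091]
force: [-6.3, 3.1, 12.5]
tool_pos: [0.4607, -0.094, 0.0906]
force: [-5.8, 2.4, 14.4]
```

To row units: -0.0372 m / 0.75 = -0.0496, -0.0014 m / 0.75 = -0.0019.

```bash
echo '{"tx": [0, -0.0019, -0.0019, -0.0019, -0.0019, -0.0019, -0.0019, -0.0019], "ty": [0, -0.024, -0.0496, -0.0496, -0.0496, -0.0496, -0.0496, -0.0496], "tz": [-0.0173, -0.0173, -0.0173, -0.0173, -0.0107, -0.008, -0.008, -0.008], "twist": [0, 0, 0, 0, 0, 0, 0, 0], "jaw": [0, 0, 0, 0, 0, 0, 0, 0]}' | python3 -m handwheel | grep -E "pos|^force:";  echo '{"tx": [0, 0], "ty": [0, 0], "tz": [0.0013, 0.0013], "twist": [0, 0], "jaw": [0, 0]}' | python3 -m handwheel | grep -E "pos|^force:"; echo '{"tx": [0, 0], "ty": [0, 0], "tz": [0.0013, 0.0013], "twist": [0, 0], "jaw": [0, 0]}' | python3 -m handwheel | grep -E "pos|^force:"; echo '{"tx": [0, 0], "ty": [0, 0], "tz": [0.0008, 0.0008], "twist": [0, 0], "jaw": [0, 0]}' | python3 -m handwheel | grep -E "pos|^force:"
```

```text
tool_pos: [0.4637, -0.1306, 0.0948]
force: [0.0, -0.4, 0.2]
tool_pos: [0.464, -0.1309, 0.0942]
force: [-0.9, 0.0, -0.5]
tool_pos: [0.464, -0.1312, 0.0933]
force: [-0.7, -0.5, 0.4]
tool_pos: [0.4641, -0.1313, 0.0929]
force: [-0.0, 0.3, 1.8]
```

To row units: 0.001 m / 0.75 = 0.0013.

```bash
echo '{"tx": [0, 0], "ty": [0, 0], "tz": [0.0013, 0.0013], "twist": [0, 0], "jaw": [0, 0]}' | python3 -m handwheel | grep -E "pos|^force:"; echo '{"tx": [0, 0], "ty": [0, 0], "tz": [0.0013, 0.0013], "twist": [0, 0], "jaw": [0, 0]}' | python3 -m handwheel | grep -E "pos|^force:"; echo '{"tx": [0, 0], "ty": [0, 0], "tz": [0.0008, 0.0008], "twist": [0, 0], "jaw": [0, 0]}' | python3 -m handwheel | grep -E "pos|^force:"; echo '{"tx": [0, 0], "ty": [0, 0], "tz": [0.0007, 0.0007], "twist": [0, 0], "jaw": [0, 0]}' | python3 -m handwheel | grep -E "pos|^force:"
```

```text
tool_pos: [0.4641, -0.1316, 0.0923]
force: [-1.0, -0.5, 5.6]
tool_pos: [0.4641, -0.1319, 0.0917]
force: [-3.7, -1.0, 7.3]
tool_pos: [0.4641, -0.132, 0.0913]
force: [-4.2, 0.2, 10.4]
tool_pos: [0.464, -0.1322, 0.0909]
force: [-4.7, -0.3, 10.5]
```

To row units: 0.0006 m / 0.75 = 0.0008.

```bash
echo '{"tx": [0, 0], "ty": [0, 0], "tz": [0.0008, 0.0008], "twist": [0, 0], "jaw": [0, 0]}' | python3 -m handwheel | grep -E "pos|^force:"; echo '{"tx": [0, 0], "ty": [0, 0], "tz": [0.0007, 0.0007], "twist": [0, 0], "jaw": [0, 0]}' | python3 -m handwheel | grep -E "pos|^force:"; echo '{"tx": [0, -0.024, -0.048, -0.048, -0.048, -0.048, -0.048, -0.048], "ty": [0, 0.024, 0.0488, 0.0488, 0.0488, 0.0488, 0.0488, 0.0488], "tz": [-0.0173, -0.0173, -0.0173, -0.0173, -0.012, -0.0093, -0.0093, -0.0093], "twist": [0, 0, 0, 0, 0, 0, 0, 0], "jaw": [0, 0, 0, 0, 0, 0, 0, 0]}' | python3 -m handwheel | grep -E "pos|^force:";  echo '{"tx": [0, 0], "ty": [0, 0], "tz": [0.0013, 0.0013], "twist": [0, 0], "jaw": [0, 0]}' | python3 -m handwheel | grep -E "pos|^force:"; echo '{"tx": [0, 0], "ty": [0, 0], "tz": [0.0013, 0.0013], "twist": [0, 0], "jaw": [0, 0]}' | python3 -m handwheel | grep -E "pos|^force:"
```

```text
tool_pos: [0.464, -0.1324, 0.0905]
force: [-5.5, -0.2, 13.2]
tool_pos: [0.4641, -0.1324, 0.0904]
force: [-6.1, -1.2, 15.7]
tool_pos: [0.4973, -0.0939, 0.0951]
force: [0.6, 0.1, -0.6]
tool_pos: [0.4979, -0.0935, 0.0945]
force: [-0.6, 1.0, 0.5]
tool_pos: [0.498, -0.0932, 0.0935]
force: [0.1, 0.5, -0.4]
```

To row units: 0.001 m / 0.75 = 0.0013.

```bash
echo '{"tx": [0, 0], "ty": [0, 0], "tz": [0.0013, 0.0013], "twist": [0, 0], "jaw": [0, 0]}' | python3 -m handwheel | grep -E "pos|^force:"; echo '{"tx": [0, 0], "ty": [0, 0], "tz": [0.0013, 0.0013], "twist": [0, 0], "jaw": [0, 0]}' | python3 -m handwheel | grep -E "pos|^force:"; echo '{"tx": [0, 0], "ty": [0, 0], "tz": [0.0011, 0.0011], "twist": [0, 0], "jaw": [0, 0]}' | python3 -m handwheel | grep -E "pos|^force:"; echo '{"tx": [0, 0], "ty": [0, 0], "tz": [0.0007, 0.0007], "twist": [0, 0], "jaw": [0, 0]}' | python3 -m handwheel | grep -E "pos|^force:"
```

```text
tool_pos: [0.4981, -0.093, 0.0924]
force: [-0.1, -0.9, 0.1]
tool_pos: [0.4983, -0.0929, 0.092]
force: [-0.7, -0.4, 4.3]
tool_pos: [0.4985, -0.0929, 0.0916]
force: [-2.7, 1.4, 7.6]
tool_pos: [0.4986, -0.0928, 0.0914]
force: [-1.7, 1.8, 8.5]
```

To row units: 0.0006 m / 0.75 = 0.0008.

```bash
echo '{"tx": [0, 0], "ty": [0, 0], "tz": [0.0008, 0.0008], "twist": [0, 0], "jaw": [0, 0]}' | python3 -m handwheel | grep -E "pos|^force:"; echo '{"tx": [0, 0], "ty": [0, 0], "tz": [0.0008, 0.0008], "twist": [0, 0], "jaw": [0, 0]}' | python3 -m handwheel | grep -E "pos|^force:"; echo '{"tx": [0, 0], "ty": [0, 0], "tz": [0.0007, 0.0007], "twist": [0, 0], "jaw": [0, 0]}' | python3 -m handwheel | grep -E "pos|^force:"
```

```text
tool_pos: [0.4989, -0.0926, 0.091]
force: [-2.6, 0.7, 10.1]
tool_pos: [0.4991, -0.0925, 0.0906]
force: [-3.4, 1.4, 9.8]
tool_pos: [0.4992, -0.0925, 0.0904]
force: [-3.0, 1.8, 12.0]
```

To row units: 0.0006 m / 0.75 = 0.0008.

```bash
echo '{"tx": [0, 0], "ty": [0, 0], "tz": [0.0008, 0.0008], "twist": [0, 0], "jaw": [0, 0]}' | python3 -m handwheel | grep -E "pos|^force:"; echo '{"tx": [0, 0.0021, 0.0021, 0.0021, 0.0021, 0.0021, 0.0021, 0.0021], "ty": [0, -0.024, -0.0507, -0.0507, -0.0507, -0.0507, -0.0507, -0.0507], "tz": [-0.0173, -0.0173, -0.0173, -0.0173, -0.012, -0.008, -0.008, -0.008], "twist": [0, 0, 0, 0, 0, 0, 0, 0], "jaw": [0, 0, 0, 0, 0, 0, 0, 0]}' | python3 -m handwheel | grep -E "pos|^force:";  echo '{"tx": [0, 0], "ty": [0, 0], "tz": [0.0013, 0.0013], "twist": [0, 0], "jaw": [0, 0]}' | python3 -m handwheel | grep -E "pos|^force:"; echo '{"tx": [0, 0], "ty": [0, 0], "tz": [0.0013, 0.0013], "twist": [0, 0], "jaw": [0, 0]}' | python3 -m handwheel | grep -E "pos|^force:"; echo '{"tx": [0, 0], "ty": [0, 0], "tz": [0.0008, 0.0008], "twist": [0, 0], "jaw": [0, 0]}' | python3 -m handwheel | grep -E "pos|^force:"
```

```text
tool_pos: [0.4993, -0.0925, 0.0903]
force: [-4.6, 2.1, 15.8]
tool_pos: [0.4981, -0.13, 0.0933]
force: [0.1, -0.7, 0.0]
tool_pos: [0.4985, -0.1305, 0.0928]
force: [0.8, -0.6, 0.4]
tool_pos: [0.4984, -0.1309, 0.0919]
force: [-0.5, 0.8, 0.8]
tool_pos: [0.4986, -0.131, 0.0916]
force: [-1.1, -0.2, 3.2]
```

To row units: 0.001 m / 0.75 = 0.0013.

```bash
echo '{"tx": [0, 0], "ty": [0, 0], "tz": [0.0013, 0.0013], "twist": [0, 0], "jaw": [0, 0]}' | python3 -m handwheel | grep -E "pos|^force:"; echo '{"tx": [0, 0], "ty": [0, 0], "tz": [0.0011, 0.0011], "twist": [0, 0], "jaw": [0, 0]}' | python3 -m handwheel | grep -E "pos|^force:"; echo '{"tx": [0, 0], "ty": [0, 0], "tz": [0.0008, 0.0008], "twist": [0, 0], "jaw": [0, 0]}' | python3 -m handwheel | grep -E "pos|^force:"; echo '{"tx": [0, 0], "ty": [0, 0], "tz": [0.0005, 0.0005], "twist": [0, 0], "jaw": [0, 0]}' | python3 -m handwheel | grep -E "pos|^force:"
```

```text
tool_pos: [0.4987, -0.1311, 0.0911]
force: [-0.9, 0.7, 6.6]
tool_pos: [0.4989, -0.1312, 0.0908]
force: [-2.6, 0.1, 8.6]
tool_pos: [0.499, -0.1313, 0.0906]
force: [-3.6, 1.0, 11.2]
tool_pos: [0.499, -0.1314, 0.0905]
force: [-5.3, 0.3, 14.4]
```

Next B, then another round by feel.

To row units: 0.0004 m / 0.75 = 0.0005.

```bash
echo '{"tx": [0, 0], "ty": [0, 0], "tz": [0.0005, 0.0005], "twist": [0, 0], "jaw": [0, 0]}' | python3 -m handwheel | grep -E "pos|^force:"; echo '{"tx": [0, 0.024, 0.0483, 0.0483, 0.0483, 0.0483, 0.0483, 0.0483], "ty": [0, 0.024, 0.0507, 0.0507, 0.0507, 0.0507, 0.0507, 0.0507], "tz": [-0.0173, -0.0173, -0.0173, -0.0173, -0.012, -0.008, -0.008, -0.008], "twist": [0, 0, 0, 0, 0, 0, 0, 0], "jaw": [0, 0, 0, 0, 0, 0, 0, 0]}' | python3 -m handwheel | grep -E "pos|^force:";  echo '{"tx": [0, 0], "ty": [0, 0], "tz": [0.0013, 0.0013], "twist": [0, 0], "jaw": [0, 0]}' | python3 -m handwheel | grep -E "pos|^force:"; echo '{"tx": [0, 0], "ty": [0, 0], "tz": [0.0013, 0.0013], "twist": [0, 0], "jaw": [0, 0]}' | python3 -m handwheel | grep -E "pos|^force:"; echo '{"tx": [0, 0], "ty": [0, 0], "tz": [0.0008, 0.0008], "twist": [0, 0], "jaw": [0, 0]}' | python3 -m handwheel | grep -E "pos|^force:"
```

```text
tool_pos: [0.499, -0.1315, 0.0903]
force: [-5.4, 0.9, 15.2]
tool_pos: [0.4607, -0.0957, 0.0938]
force: [-0.2, 0.4, 0.5]
tool_pos: [0.4606, -0.0954, 0.0929]
force: [0.1, -0.5, -0.4]
tool_pos: [0.4604, -0.0951, 0.092]
force: [-0.1, 0.2, 0.6]
tool_pos: [0.4605, -0.095, 0.0918]
force: [-1.5, 0.5, 2.3]
```

```bash
echo '{"tx": [0, 0], "ty": [0, 0], "tz": [0.0013, 0.0013], "twist": [0, 0], "jaw": [0, 0]}' | python3 -m handwheel | grep -E "pos|^force:"; echo '{"tx": [0, 0], "ty": [0, 0], "tz": [0.0011, 0.0011], "twist": [0, 0], "jaw": [0, 0]}' | python3 -m handwheel | grep -E "pos|^force:"; echo '{"tx": [0, 0], "ty": [0, 0], "tz": [0.0008, 0.0008], "twist": [0, 0], "jaw": [0, 0]}' | python3 -m handwheel | grep -E "pos|^force:"; echo '{"tx": [0, 0], "ty": [0, 0], "tz": [0.0005, 0.0005], "twist": [0, 0], "jaw": [0, 0]}' | python3 -m handwheel | grep -E "pos|^force:"
```

```text
tool_pos: [0.4604, -0.0948, 0.0912]
force: [-2.7, 0.4, 7.0]
tool_pos: [0.4603, -0.0947, 0.0907]
force: [-4.1, 1.3, 10.2]
tool_pos: [0.4602, -0.0946, 0.0905]
force: [-5.9, 1.8, 13.8]
tool_pos: [0.4602, -0.0947, 0.0904]
force: [-5.5, 1.6, 15.7]
```

To row units: -0.0365 m / 0.75 = -0.0487, -0.0015 m / 0.75 = -0.002.

```bash
echo '{"tx": [0, -0.002, -0.002, -0.002, -0.002, -0.002, -0.002, -0.002], "ty": [0, -0.024, -0.0487, -0.0487, -0.0487, -0.0487, -0.0487, -0.0487], "tz": [-0.0173, -0.0173, -0.0173, -0.0173, -0.0107, -0.0067, -0.0067, -0.0067], "twist": [0, 0, 0, 0, 0, 0, 0, 0], "jaw": [0, 0, 0, 0, 0, 0, 0, 0]}' | python3 -m handwheel | grep -E "pos|^force:";  echo '{"tx": [0, 0], "ty": [0, 0], "tz": [0.0013, 0.0013], "twist": [0, 0], "jaw": [0, 0]}' | python3 -m handwheel | grep -E "pos|^force:"; echo '{"tx": [0, 0], "ty": [0, 0], "tz": [0.0013, 0.0013], "twist": [0, 0], "jaw": [0, 0]}' | python3 -m handwheel | grep -E "pos|^force:"; echo '{"tx": [0, 0], "ty": [0, 0], "tz": [0.0011, 0.0011], "twist": [0, 0], "jaw": [0, 0]}' | python3 -m handwheel | grep -E "pos|^force:"; echo '{"tx": [0, 0], "ty": [0, 0], "tz": [0.0008, 0.0008], "twist": [0, 0], "jaw": [0, 0]}' | python3 -m handwheel | grep -E "pos|^force:"
```

```text
tool_pos: [0.4633, -0.1303, 0.0931]
force: [0.0, -0.4, 0.3]
tool_pos: [0.4637, -0.1308, 0.0926]
force: [-0.3, 0.2, -0.2]
tool_pos: [0.4637, -0.1312, 0.0917]
force: [0.1, -0.2, 0.3]
tool_pos: [0.4638, -0.1313, 0.0913]
force: [-1.6, -0.1, 3.2]
tool_pos: [0.4638, -0.1314, 0.0911]
force: [-2.9, 0.0, 7.4]
```

To row units: 0.0008 m / 0.75 = 0.0011.

```bash
echo '{"tx": [0, 0], "ty": [0, 0], "tz": [0.0011, 0.0011], "twist": [0, 0], "jaw": [0, 0]}' | python3 -m handwheel | grep -E "pos|^force:"; echo '{"tx": [0, 0], "ty": [0, 0], "tz": [0.0008, 0.0008], "twist": [0, 0], "jaw": [0, 0]}' | python3 -m handwheel | grep -E "pos|^force:"; echo '{"tx": [0, -0.024, -0.048, -0.048, -0.048, -0.048, -0.048, -0.048], "ty": [0, 0.024, 0.0488, 0.0488, 0.0488, 0.0488, 0.0488, 0.0488], "tz": [-0.0173, -0.0173, -0.0173, -0.0173, -0.0107, -0.0067, -0.0067, -0.0067], "twist": [0, 0, 0, 0, 0, 0, 0, 0], "jaw": [0, 0, 0, 0, 0, 0, 0, 0]}' | python3 -m handwheel | grep -E "pos|^force:";  echo '{"tx": [0, 0], "ty": [0, 0], "tz": [0.0013, 0.0013], "twist": [0, 0], "jaw": [0, 0]}' | python3 -m handwheel | grep -E "pos|^force:"; echo '{"tx": [0, 0], "ty": [0, 0], "tz": [0.0013, 0.0013], "twist": [0, 0], "jaw": [0, 0]}' | python3 -m handwheel | grep -E "pos|^force:"
```

```text
tool_pos: [0.4637, -0.1316, 0.0905]
force: [-4.4, -0.6, 9.1]
tool_pos: [0.4638, -0.1317, 0.0903]
force: [-5.4, 0.9, 12.6]
tool_pos: [0.4969, -0.0938, 0.0934]
force: [-0.3, -0.5, 0.1]
tool_pos: [0.4976, -0.0934, 0.0929]
force: [0.3, -0.4, 0.1]
tool_pos: [0.4978, -0.0931, 0.0919]
force: [-1.7, -0.1, -0.1]
```

To row units: 0.001 m / 0.75 = 0.0013.

```bash
echo '{"tx": [0, 0], "ty": [0, 0], "tz": [0.0013, 0.0013], "twist": [0, 0], "jaw": [0, 0]}' | python3 -m handwheel | grep -E "pos|^force:"; echo '{"tx": [0, 0], "ty": [0, 0], "tz": [0.0011, 0.0011], "twist": [0, 0], "jaw": [0, 0]}' | python3 -m handwheel | grep -E "pos|^force:"; echo '{"tx": [0, 0], "ty": [0, 0], "tz": [0.0011, 0.0011], "twist": [0, 0], "jaw": [0, 0]}' | python3 -m handwheel | grep -E "pos|^force:"; echo '{"tx": [0, 0], "ty": [0, 0], "tz": [0.0008, 0.0008], "twist": [0, 0], "jaw": [0, 0]}' | python3 -m handwheel | grep -E "pos|^force:"
```

```text
tool_pos: [0.498, -0.093, 0.0911]
force: [-0.2, 0.6, 0.8]
tool_pos: [0.4982, -0.0929, 0.0908]
force: [-1.8, -0.7, 5.3]
tool_pos: [0.4983, -0.0929, 0.0905]
force: [-3.3, 1.1, 7.9]
tool_pos: [0.4984, -0.0928, 0.0903]
force: [-3.0, 1.0, 11.2]
```

To row units: 0.0007 m / 0.75 = 0.0009.

```bash
echo '{"tx": [0, 0], "ty": [0, 0], "tz": [0.0009, 0.0009], "twist": [0, 0], "jaw": [0, 0]}' | python3 -m handwheel | grep -E "time|pos|^force:"; echo '{"tx": [0, 0.0021, 0.0021, 0.0021, 0.0021, 0.0021, 0.0021, 0.0021], "ty": [0, -0.024, -0.0507, -0.0507, -0.0507, -0.0507, -0.0507, -0.0507], "tz": [-0.0173, -0.0173, -0.0173, -0.0173, -0.0107, -0.0053, -0.0053, -0.0053], "twist": [0, 0, 0, 0, 0, 0, 0, 0], "jaw": [0, 0, 0, 0, 0, 0, 0, 0]}' | python3 -m handwheel | grep -E "pos|^force:";  echo '{"tx": [0, 0], "ty": [0, 0], "tz": [0.0013, 0.0013], "twist": [0, 0], "jaw": [0, 0]}' | python3 -m handwheel | grep -E "pos|^force:"; echo '{"tx": [0, 0], "ty": [0, 0], "tz": [0.0013, 0.0013], "twist": [0, 0], "jaw": [0, 0]}' | python3 -m handwheel | grep -E "pos|^force:"; echo '{"tx": [0, 0], "ty": [0, 0], "tz": [0.0013, 0.0013], "twist": [0, 0], "jaw": [0, 0]}' | python3 -m handwheel | grep -E "pos|^force:"
```

```text
time_s: 33.45
tool_pos: [0.4985, -0.0928, 0.0902]
force: [-4.5, 2.0, 16.9]
tool_pos: [0.4978, -0.1299, 0.0914]
force: [-0.6, 0.5, 0.4]
tool_pos: [0.4982, -0.1302, 0.0909]
force: [-0.7, 0.6, -0.2]
tool_pos: [0.4983, -0.1304, 0.0906]
force: [-2.0, 1.7, 6.0]
tool_pos: [0.4984, -0.1305, 0.0904]
force: [-2.8, 0.6, 10.0]
```

C's contact is now only about 0.6 mm above home. Finish C, then B.

To row units: 0.0007 m / 0.75 = 0.0009.

```bash
echo '{"tx": [0, 0], "ty": [0, 0], "tz": [0.0009, 0.0009], "twist": [0, 0], "jaw": [0, 0]}' | python3 -m handwheel | grep -E "time|pos|^force:"; echo '{"tx": [0, 0.024, 0.0483, 0.0483, 0.0483, 0.0483, 0.0483, 0.0483], "ty": [0, 0.024, 0.0493, 0.0493, 0.0493, 0.0493, 0.0493, 0.0493], "tz": [-0.0173, -0.0173, -0.0173, -0.0173, -0.0107, -0.0053, -0.0053, -0.0053], "twist": [0, 0, 0, 0, 0, 0, 0, 0], "jaw": [0, 0, 0, 0, 0, 0, 0, 0]}' | python3 -m handwheel | grep -E "pos|^force:";  echo '{"tx": [0, 0], "ty": [0, 0], "tz": [0.0013, 0.0013], "twist": [0, 0], "jaw": [0, 0]}' | python3 -m handwheel | grep -E "pos|^force:"; echo '{"tx": [0, 0], "ty": [0, 0], "tz": [0.0013, 0.0013], "twist": [0, 0], "jaw": [0, 0]}' | python3 -m handwheel | grep -E "pos|^force:"; echo '{"tx": [0, 0], "ty": [0, 0], "tz": [0.0013, 0.0013], "twist": [0, 0], "jaw": [0, 0]}' | python3 -m handwheel | grep -E "pos|^force:"
```

```text
time_s: 34.78
tool_pos: [0.4985, -0.1304, 0.0902]
force: [-5.0, 0.3, 13.4]
tool_pos: [0.4603, -0.0965, 0.0919]
force: [0.1, 0.1, 0.6]
tool_pos: [0.4603, -0.0963, 0.0911]
force: [-0.2, 0.3, 0.3]
tool_pos: [0.4604, -0.0962, 0.0908]
force: [-2.2, -1.5, 3.8]
tool_pos: [0.4604, -0.096, 0.0904]
force: [-3.7, -0.3, 9.5]
```

To row units: 0.0008 m / 0.75 = 0.0011.

```bash
echo '{"tx": [0, 0], "ty": [0, 0], "tz": [0.0011, 0.0011], "twist": [0, 0], "jaw": [0, 0]}' | python3 -m handwheel | grep -E "time|pos|^force:"; echo '{"tx": [0, -0.0033, -0.0033, -0.0033, -0.0033, -0.0033, -0.0033, -0.0033], "ty": [0, -0.024, -0.0473, -0.0473, -0.0473, -0.0473, -0.0473, -0.0473], "tz": [-0.0173, -0.0173, -0.0173, -0.0173, -0.0107, -0.0053, -0.0053, -0.0053], "twist": [0, 0, 0, 0, 0, 0, 0, 0], "jaw": [0, 0, 0, 0, 0, 0, 0, 0]}' | python3 -m handwheel | grep -E "pos|^force:";  echo '{"tx": [0, 0], "ty": [0, 0], "tz": [0.0013, 0.0013], "twist": [0, 0], "jaw": [0, 0]}' | python3 -m handwheel | grep -E "pos|^force:"; echo '{"tx": [0, 0], "ty": [0, 0], "tz": [0.0013, 0.0013], "twist": [0, 0], "jaw": [0, 0]}' | python3 -m handwheel | grep -E "pos|^force:"; echo '{"tx": [0, 0], "ty": [0, 0], "tz": [0.0013, 0.0013], "twist": [0, 0], "jaw": [0, 0]}' | python3 -m handwheel | grep -E "pos|^force:"
```

```text
time_s: 36.12
tool_pos: [0.4604, -0.0961, 0.0903]
force: [-5.5, 0.2, 14.1]
tool_pos: [0.4639, -0.1302, 0.0918]
force: [-0.6, -0.2, 0.6]
tool_pos: [0.4644, -0.1307, 0.0914]
force: [0.6, 0.1, -0.1]
tool_pos: [0.4646, -0.1309, 0.0908]
force: [0.6, 0.8, 1.3]
tool_pos: [0.4646, -0.1311, 0.0904]
force: [-2.0, 0.5, 7.5]
```

To row units: 0.0008 m / 0.75 = 0.0011.

```bash
echo '{"tx": [0, 0], "ty": [0, 0], "tz": [0.0011, 0.0011], "twist": [0, 0], "jaw": [0, 0]}' | python3 -m handwheel | grep -E "time|pos|^force:"; echo '{"tx": [0, 0], "ty": [0, 0], "tz": [0.0005, 0.0005], "twist": [0, 0], "jaw": [0, 0]}' | python3 -m handwheel | grep -E "time|pos|^force:"; echo '{"tx": [0, -0.024, -0.0473, -0.0473, -0.0473, -0.0473, -0.0473, -0.0473], "ty": [0, 0.024, 0.048, 0.048, 0.048, 0.048, 0.048, 0.048], "tz": [-0.0173, -0.0173, -0.0173, -0.0173, -0.0107, -0.0053, -0.0053, -0.0053], "twist": [0, 0, 0, 0, 0, 0, 0, 0], "jaw": [0, 0, 0, 0, 0, 0, 0, 0]}' | python3 -m handwheel | grep -E "pos|^force:";  echo '{"tx": [0, 0], "ty": [0, 0], "tz": [0.0013, 0.0013], "twist": [0, 0], "jaw": [0, 0]}' | python3 -m handwheel | grep -E "pos|^force:"; echo '{"tx": [0, 0], "ty": [0, 0], "tz": [0.0013, 0.0013], "twist": [0, 0], "jaw": [0, 0]}' | python3 -m handwheel | grep -E "pos|^force:"; echo '{"tx": [0, 0], "ty": [0, 0], "tz": [0.0013, 0.0013], "twist": [0, 0], "jaw": [0, 0]}' | python3 -m handwheel | grep -E "pos|^force:"
```

```text
time_s: 37.45
tool_pos: [0.4647, -0.1311, 0.0903]
force: [-3.3, 1.3, 13.0]
time_s: 37.62
tool_pos: [0.4647, -0.1311, 0.0903]
force: [-6.1, 1.6, 15.5]
tool_pos: [0.497, -0.0943, 0.0917]
force: [-0.6, 0.0, 0.0]
tool_pos: [0.4977, -0.0939, 0.0912]
force: [-0.6, 0.4, -0.6]
tool_pos: [0.4981, -0.0938, 0.0907]
force: [-1.3, -0.8, 2.5]
tool_pos: [0.4983, -0.0937, 0.0904]
force: [-2.3, 0.1, 8.8]
```

To row units: 0.001 m / 0.75 = 0.0013.

```bash
echo '{"tx": [0, 0], "ty": [0, 0], "tz": [0.0013, 0.0013], "twist": [0, 0], "jaw": [0, 0]}' | python3 -m handwheel | grep -E "time|pos|^force:"; echo '{"tx": [0, 0.0021, 0.0021, 0.0021, 0.0021, 0.0021, 0.0021, 0.0021], "ty": [0, -0.024, -0.0493, -0.0493, -0.0493, -0.0493, -0.0493, -0.0493], "tz": [-0.0173, -0.0173, -0.0173, -0.0173, -0.0107, -0.0053, -0.0053, -0.0053], "twist": [0, 0, 0, 0, 0, 0, 0, 0], "jaw": [0, 0, 0, 0, 0, 0, 0, 0]}' | python3 -m handwheel | grep -E "pos|^force:";  echo '{"tx": [0, 0], "ty": [0, 0], "tz": [0.0013, 0.0013], "twist": [0, 0], "jaw": [0, 0]}' | python3 -m handwheel | grep -E "pos|^force:"; echo '{"tx": [0, 0], "ty": [0, 0], "tz": [0.0013, 0.0013], "twist": [0, 0], "jaw": [0, 0]}' | python3 -m handwheel | grep -E "pos|^force:"; echo '{"tx": [0, 0], "ty": [0, 0], "tz": [0.0013, 0.0013], "twist": [0, 0], "jaw": [0, 0]}' | python3 -m handwheel | grep -E "pos|^force:"; echo '{"tx": [0, 0], "ty": [0, 0], "tz": [0.0008, 0.0008], "twist": [0, 0], "jaw": [0, 0]}' | python3 -m handwheel | grep -E "time|pos|^force:"
```

```text
time_s: 38.95
tool_pos: [0.4984, -0.0937, 0.0903]
force: [-5.4, -0.4, 14.5]
tool_pos: [0.498, -0.1294, 0.0916]
force: [0.3, 0.4, 1.2]
tool_pos: [0.4983, -0.1299, 0.0912]
force: [-0.2, -0.4, -0.4]
tool_pos: [0.4986, -0.1302, 0.0907]
force: [-0.4, -0.1, 2.6]
tool_pos: [0.4987, -0.1303, 0.0904]
force: [-1.7, 2.0, 7.2]
time_s: 40.28
tool_pos: [0.4988, -0.1303, 0.0903]
force: [-4.0, 2.4, 11.4]
```

To row units: 0.0006 m / 0.75 = 0.0008.

```bash
echo '{"tx": [0, 0], "ty": [0, 0], "tz": [0.0008, 0.0008], "twist": [0, 0], "jaw": [0, 0]}' | python3 -m handwheel | grep -E "time|pos|^force:"; echo '{"tx": [0, 0.024, 0.0483, 0.0483, 0.0483, 0.0483, 0.0483, 0.0483], "ty": [0, 0.024, 0.048, 0.048, 0.048, 0.048, 0.048, 0.048], "tz": [-0.0173, -0.0173, -0.0173, -0.0173, -0.0107, -0.0053, -0.0053, -0.0053], "twist": [0, 0, 0, 0, 0, 0, 0, 0], "jaw": [0, 0, 0, 0, 0, 0, 0, 0]}' | python3 -m handwheel | grep -E "pos|^force:";  echo '{"tx": [0, 0], "ty": [0, 0], "tz": [0.0013, 0.0013], "twist": [0, 0], "jaw": [0, 0]}' | python3 -m handwheel | grep -E "pos|^force:"; echo '{"tx": [0, 0], "ty": [0, 0], "tz": [0.0009, 0.0009], "twist": [0, 0], "jaw": [0, 0]}' | python3 -m handwheel | grep -E "pos|^force:"; echo '{"tx": [0, 0], "ty": [0, 0], "tz": [0.0009, 0.0009], "twist": [0, 0], "jaw": [0, 0]}' | python3 -m handwheel | grep -E "pos|^force:"; echo '{"tx": [0, 0], "ty": [0, 0], "tz": [0.0009, 0.0009], "twist": [0, 0], "jaw": [0, 0]}' | python3 -m handwheel | grep -E "time|pos|^force:"; echo '{"tx": [0, 0], "ty": [0, 0], "tz": [0.0009, 0.0009], "twist": [0, 0], "jaw": [0, 0]}' | python3 -m handwheel | grep -E "time|pos|^force:"
```

```text
time_s: 40.45
tool_pos: [0.4988, -0.1303, 0.0902]
force: [-4.1, 1.4, 15.6]
tool_pos: [0.4605, -0.097, 0.0917]
force: [-0.3, -0.5, -0.0]
tool_pos: [0.4606, -0.0968, 0.0909]
force: [-0.1, 0.1, -0.8]
tool_pos: [0.4606, -0.0966, 0.0906]
force: [-0.1, -0.2, 1.7]
tool_pos: [0.4606, -0.0966, 0.0905]
force: [-2.2, 0.4, 5.9]
time_s: 41.78
tool_pos: [0.4607, -0.0966, 0.0903]
force: [-3.8, -0.7, 9.9]
time_s: 41.95
tool_pos: [0.4607, -0.0965, 0.0902]
force: [-6.7, 0.6, 15.5]
```

To row units: -0.0345 m / 0.75 = -0.046, -0.018 m / 0.75 = -0.024.

```bash
echo '{"tx": [0, -0.0033, -0.0033, -0.0033, -0.0033, -0.0033, -0.0033, -0.0033], "ty": [0, -0.024, -0.046, -0.046, -0.046, -0.046, -0.046, -0.046], "tz": [-0.0173, -0.0173, -0.0173, -0.0173, -0.0107, -0.0047, -0.0047, -0.0047], "twist": [0, 0, 0, 0, 0, 0, 0, 0], "jaw": [0, 0, 0, 0, 0, 0, 0, 0]}' | python3 -m handwheel | grep -E "pos|^force:";  echo '{"tx": [0, 0], "ty": [0, 0], "tz": [0.0007, 0.0007], "twist": [0, 0], "jaw": [0, 0]}' | python3 -m handwheel | grep -E "pos|^force:"; echo '{"tx": [0, 0], "ty": [0, 0], "tz": [0.0009, 0.0009], "twist": [0, 0], "jaw": [0, 0]}' | python3 -m handwheel | grep -E "pos|^force:"; echo '{"tx": [0, 0], "ty": [0, 0], "tz": [0.0009, 0.0009], "twist": [0, 0], "jaw": [0, 0]}' | python3 -m handwheel | grep -E "pos|^force:"; echo '{"tx": [0, 0], "ty": [0, 0], "tz": [0.0009, 0.0009], "twist": [0, 0], "jaw": [0, 0]}' | python3 -m handwheel | grep -E "time|pos|^force:"; echo '{"tx": [0, 0], "ty": [0, 0], "tz": [0.0007, 0.0007], "twist": [0, 0], "jaw": [0, 0]}' | python3 -m handwheel | grep -E "time|pos|^force:"
```

```text
tool_pos: [0.4641, -0.1297, 0.0912]
force: [0.5, 0.5, 0.7]
tool_pos: [0.4645, -0.1301, 0.0912]
force: [0.9, -0.1, -0.5]
tool_pos: [0.4645, -0.1305, 0.0906]
force: [-0.9, 0.2, 0.3]
tool_pos: [0.4647, -0.1305, 0.0904]
force: [-1.5, 0.7, 4.5]
time_s: 43.28
tool_pos: [0.4647, -0.1305, 0.0903]
force: [-3.7, 0.9, 9.5]
time_s: 43.45
tool_pos: [0.4647, -0.1306, 0.0903]
force: [-5.1, 1.7, 13.7]
```

```bash
echo '{"tx": [0, 0], "ty": [0, 0], "tz": [0.0004, 0.0004], "twist": [0, 0], "jaw": [0, 0]}' | python3 -m handwheel | grep -E "time|pos|^force:"; echo '{"tx": [0, -0.024, -0.0467, -0.0467, -0.0467, -0.0467, -0.0467, -0.0467], "ty": [0, 0.024, 0.0473, 0.0473, 0.0473, 0.0473, 0.0473, 0.0473], "tz": [-0.0173, -0.0173, -0.0173, -0.0173, -0.0107, -0.0053, -0.0053, -0.0053], "twist": [0, 0, 0, 0, 0, 0, 0, 0], "jaw": [0, 0, 0, 0, 0, 0, 0, 0]}' | python3 -m handwheel | grep -E "pos|^force:";  echo '{"tx": [0, 0], "ty": [0, 0], "tz": [0.0013, 0.0013], "twist": [0, 0], "jaw": [0, 0]}' | python3 -m handwheel | grep -E "pos|^force:"; echo '{"tx": [0, 0], "ty": [0, 0], "tz": [0.0009, 0.0009], "twist": [0, 0], "jaw": [0, 0]}' | python3 -m handwheel | grep -E "pos|^force:"; echo '{"tx": [0, 0], "ty": [0, 0], "tz": [0.0009, 0.0009], "twist": [0, 0], "jaw": [0, 0]}' | python3 -m handwheel | grep -E "pos|^force:"; echo '{"tx": [0, 0], "ty": [0, 0], "tz": [0.0009, 0.0009], "twist": [0, 0], "jaw": [0, 0]}' | python3 -m handwheel | grep -E "time|pos|^force:"; echo '{"tx": [0, 0], "ty": [0, 0], "tz": [0.0007, 0.0007], "twist": [0, 0], "jaw": [0, 0]}' | python3 -m handwheel | grep -E "time|pos|^force:"
```

```text
time_s: 43.62
tool_pos: [0.4647, -0.1306, 0.0902]
force: [-5.9, 1.7, 14.8]
tool_pos: [0.4967, -0.0943, 0.0917]
force: [-0.4, 0.4, 0.4]
tool_pos: [0.4975, -0.0939, 0.0914]
force: [0.1, -0.8, 0.3]
tool_pos: [0.4978, -0.0936, 0.0908]
force: [0.2, -0.7, -0.5]
tool_pos: [0.498, -0.0936, 0.0906]
force: [-0.5, 1.0, 4.4]
time_s: 44.95
tool_pos: [0.4981, -0.0935, 0.0904]
force: [-2.2, 0.5, 8.6]
time_s: 45.12
tool_pos: [0.4981, -0.0935, 0.0903]
force: [-3.7, 0.2, 11.1]
```

To row units: -0.036 m / 0.75 = -0.048, -0.018 m / 0.75 = -0.024.

```bash
echo '{"tx": [0, 0.0019, 0.0019, 0.0019, 0.0019, 0.0019, 0.0019, 0.0019], "ty": [0, -0.024, -0.048, -0.048, -0.048, -0.048, -0.048, -0.048], "tz": [-0.0173, -0.0173, -0.0173, -0.0173, -0.0107, -0.0053, -0.0053, -0.0053], "twist": [0, 0, 0, 0, 0, 0, 0, 0], "jaw": [0, 0, 0, 0, 0, 0, 0, 0]}' | python3 -m handwheel | grep -E "pos|^force:";  echo '{"tx": [0, 0], "ty": [0, 0], "tz": [0.0013, 0.0013], "twist": [0, 0], "jaw": [0, 0]}' | python3 -m handwheel | grep -E "pos|^force:"; echo '{"tx": [0, 0], "ty": [0, 0], "tz": [0.0009, 0.0009], "twist": [0, 0], "jaw": [0, 0]}' | python3 -m handwheel | grep -E "pos|^force:"; echo '{"tx": [0, 0], "ty": [0, 0], "tz": [0.0009, 0.0009], "twist": [0, 0], "jaw": [0, 0]}' | python3 -m handwheel | grep -E "pos|^force:"; echo '{"tx": [0, 0], "ty": [0, 0], "tz": [0.0007, 0.0007], "twist": [0, 0], "jaw": [0, 0]}' | python3 -m handwheel | grep -E "time|pos|^force:"
```

```text
tool_pos: [0.4978, -0.1283, 0.0921]
force: [-0.8, 0.2, -0.3]
tool_pos: [0.4982, -0.1289, 0.0917]
force: [0.1, 1.0, -1.2]
tool_pos: [0.4983, -0.1293, 0.0911]
force: [-0.8, -0.3, -0.6]
tool_pos: [0.4984, -0.1294, 0.0907]
force: [0.0, -0.1, 2.4]
time_s: 46.45
tool_pos: [0.4985, -0.1295, 0.0905]
force: [-1.6, 0.7, 5.4]
```

To row units: 0.0008 m / 0.75 = 0.0011.

```bash
echo '{"tx": [0, 0], "ty": [0, 0], "tz": [0.0011, 0.0011], "twist": [0, 0], "jaw": [0, 0]}' | python3 -m handwheel | grep -E "time|pos|^force:"; echo '{"tx": [0, 0], "ty": [0, 0], "tz": [0.0009, 0.0009], "twist": [0, 0], "jaw": [0, 0]}' | python3 -m handwheel | grep -E "time|pos|^force:"; echo '{"tx": [0, -0.0019, -0.0019, -0.0019, -0.0019, -0.0019, -0.0019, -0.0019], "ty": [0, 0.024, 0.048, 0.048, 0.048, 0.048, 0.048, 0.048], "tz": [-0.0173, -0.0173, -0.0173, -0.0173, -0.0107, -0.0047, -0.0047, -0.0047], "twist": [0, 0, 0, 0, 0, 0, 0, 0], "jaw": [0, 0, 0, 0, 0, 0, 0, 0]}' | python3 -m handwheel | grep -E "pos|^force:"; echo '{"tx": [0, 0], "ty": [0, 0], "tz": [0.0013, 0.0013], "twist": [0, 0], "jaw": [0, 0]}' | python3 -m handwheel | grep -E "pos|^force:"; echo '{"tx": [0, 0], "ty": [0, 0], "tz": [0.0009, 0.0009], "twist": [0, 0], "jaw": [0, 0]}' | python3 -m handwheel | grep -E "pos|^force:"; echo '{"tx": [0, 0], "ty": [0, 0], "tz": [0.0009, 0.0009], "twist": [0, 0], "jaw": [0, 0]}' | python3 -m handwheel | grep -E "pos|^force:"; echo '{"tx": [0, 0], "ty": [0, 0], "tz": [0.0009, 0.0009], "twist": [0, 0], "jaw": [0, 0]}' | python3 -m handwheel | grep -E "time|pos|^force:"; echo '{"tx": [0, 0], "ty": [0, 0], "tz": [0.0009, 0.0009], "twist": [0, 0], "jaw": [0, 0]}' | python3 -m handwheel | grep -E "time|pos|^force:"
```

```text
time_s: 46.62
tool_pos: [0.4985, -0.1295, 0.0904]
force: [-3.9, 0.5, 9.3]
time_s: 46.78
tool_pos: [0.4986, -0.1295, 0.0903]
force: [-3.6, 1.3, 13.8]
tool_pos: [0.4973, -0.0944, 0.0914]
force: [0.0, 0.5, 0.2]
tool_pos: [0.4977, -0.0941, 0.0908]
force: [0.1, -0.4, 0.2]
tool_pos: [0.4978, -0.094, 0.0906]
force: [-0.8, -0.6, 3.6]
tool_pos: [0.4979, -0.0939, 0.0904]
force: [-3.3, -1.0, 7.4]
time_s: 48.12
tool_pos: [0.498, -0.0939, 0.0903]
force: [-4.8, 0.2, 11.8]
time_s: 48.28
tool_pos: [0.498, -0.094, 0.0903]
force: [-5.2, 0.1, 16.8]
```

All four bosses stop hard at the same height (0.0902–0.0903). I retreat and look.

To row units: -0.07 m / 0.75 = -0.0933, -0.02 m / 0.75 = -0.0267.

```bash
echo '{"tx": [0, 0, -0.0267, -0.0267, -0.0267, -0.0267], "ty": [0, 0, -0.024, -0.024, -0.024, -0.024], "tz": [-0.04, -0.0933, -0.0933, -0.0933, -0.0933, -0.0933], "twist": [0, 0, 0, 0, 0, 0], "jaw": [0, 0, 0, 0, 0, 0]}' | python3 -m handwheel; python3 - <<'E'
from h import *
C={n:read_camera(n) for n in("scene","side","wrist")}
bw=blobs(C["wrist"],*BLUE,60); bd=blobs(C["side"],*BLUE,3,(290,240,360,300))
P=[onplane(C["wrist"],*q[:2],.072) for q in bw]; Q=[onplane(C["side"],*q[:2],.072) for q in bd]; X=[]
for q,p in zip(bw,P):
    d=[np.linalg.norm(p-r) for r in Q]; j=int(np.argmin(d)); x,e=cross([ray(C["wrist"],*q[:2]),ray(C["side"],*bd[j][:2])]); print(np.round(p[:2],4),np.round(x,4))
c=C["wrist"]["color"]; u,v=np.mean([q[:2] for q in bw],0).astype(int); print(u,v)
a=cv2.resize(c[max(0,v-75):v+75,u-100:u+100],(400,300)); b=cv2.resize(C["scene"]["color"][195:265,235:328],(400,300)); cv2.imwrite("pics/crop6.png",np.hstack([a,b]))
E
```

```text
time_s: 48.78
tool_pos: [0.5178, -0.11, 0.1573]
tool_rot: [180.0, -0.1, -177.1]
force: [-0.1, -0.1, -0.4]
grip_width: 0.0005
grasp_force: 0.0
[ 0.4653 -0.1308] [ 0.4652 -0.1307  0.0729]
[ 0.4636 -0.0971] [ 0.4633 -0.0971  0.0727]
[ 0.4992 -0.1291] [ 0.4988 -0.129   0.0729]
[ 0.4974 -0.0952] [ 0.4972 -0.0952  0.0727]
324 191
```

View pics/crop6.png

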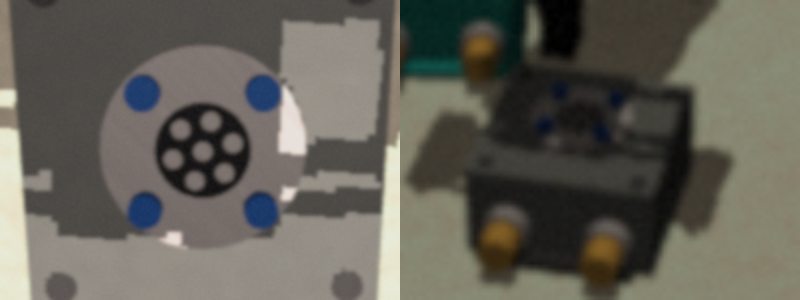

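The flange sits flat on the block, with the boss tops triangulated at 72.7–72.9 mm all round (home is 73), so I hand it in.

```bash
python3 -c "
from cell import env
print(env.sign_off())"
```

```text
the job is handed in; nothing more can be done
None
```

The new filter cup is home in the grey housing: all four bosses stop hard at the same height (tops about 73 mm above the counter, level within 0.2 mm), no push read above 17 N vertically, and I handed the job in at about 49 s after one mistyped move over the block that touched nothing.

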